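# Brush out the orange-banded beaker

## Task

Take the bottle brush from its stand and brush out the inside of the beaker with the orange band: three full strokes, each gently down to the bottom and back up until the bristle head is at least half out of the mouth. Keep that beaker standing where it is, leave the blue-banded beaker alone, then hang the brush back in the fork of its stand.

Things in the scene. Friction and masses are not known exactly. Their poses are not given: they have to be found in the camera images.
- brush: Loose upright bottle brush, 207 mm long, 90 g. Origin on its axis at its lower end, z up along it; yaw means nothing. White bristle head 0 to 60 mm up, 50 mm across, rigid, lower edge rounded; wire stem 7 mm thick, 60 to 125 mm; blue collar 28 mm across, 125 to 130 mm; blue round handle 18 mm thick, 130 to 207 mm.
- brush_handle (a point): Point on the brush's axis 172 mm above its lower end, a good place to grip the handle from above
- brush_collar (a point): Centre of the collar's underside, 125 mm above the brush's lower end
- stand: Fixed brush stand: grey foot 120 x 100 x 10 mm, steel post 12 x 30 mm, level steel fork 40 mm wide, 6 mm thick, its top face 145 mm above the worktop. Origin on the worktop below the seat, z up; x points from the seat to the post, 56 to 68 mm away. The slot, 16 mm wide, ends 10 mm beyond the seat (+x) and is open towards -x.
- stand_seat (a point): Seat in the fork, mid-slot, level with the prongs' top face; when the brush hangs, its collar rests here with its underside centre on this point (5 mm play)
- stand_mouth (a point): Open end of the slot between the prong tips, 26 mm from the seat towards the stand's -x, level with the top face. The last 6 mm of each prong turn up by 6 mm: lift the hanging brush 10 to 40 mm, then draw it out level this way; the bristle head can rise past the prongs once the brush's axis is over 51 mm from the seat
- beaker_orange: Loose clear glass beaker with an ORANGE band round its outside (band 73 to 87 mm up), the one to brush. 110 mm tall, about 260 g, 68 mm across outside (74 mm at the lip), 62 mm inside, wall 3 mm, inner floor 5 mm above its underside. Origin at the centre of its underside, z up
- beaker_blue: Loose beaker of the same kind and size with a BLUE band; leave it alone. Origin at the centre of its underside, z up

How it is judged:
By the outcome, as a careful person would: the job done as asked, in the order asked, and still so for the second after the job is handed in, with the robot touching nothing.
It also fails if it takes over 67 s, if anything falls off the work surface, if the arm or the gripper's body presses on something with over 40 N, if the wrist force passes 120 N, or if a joint passes its speed limit or range.

## Robot

A 7-joint arm with a two-finger parallel gripper is mounted at the origin on a cart in front of the work surface, level with it; the furniture and walls round the work are solid. World frame = base frame: x ahead of the robot, y to its left, z up, the work surface at z = 0. Lengths are in mm, angles in rad, forces in N, time in s.
With the tool pointing down it reaches from about 400 to 875 mm from the base axis. Payload 4.4 kg.
Tool frame: the origin (TCP) lies midway between the tips of the shut fingers; the grasp point (between the pads) lies 19 mm behind it; x points along the fingers, z is the direction in which the jaws open and shut, and the axes are right-handed (so a half turn about x gives the same grasp; the last joint's range is limited). The gripper opens to 85 mm and grips with 20 to 120 N. Pads are 22 mm wide; open, the fingers measure 114 mm over their backs; the gripper's body (76 mm by 85 mm) begins 54 mm behind the grasp point. The pads swing forward as they close: fully open they stand 13 mm farther back than shut.
Start: joints at [1.208, 0.628, 0.038, 1.517, -0.027, 0.996, -0.02], TCP at [190.128, -621.586, 231.313] pointing down, gripper open.
Joint ranges: [-3.06, 3.06], [-0.37, 2.12], [-1.25, 1.32], [0.18, 2.47], [-1.1, 4.24], [0.23, 1.98], [-2.94, 2.94]. Speed limits (rad/s): [2.57, 2.57, 3.14, 3.14, 3.14, 3.14, 3.14].

## Interface

Orientations are given as [roll, pitch, yaw] about the fixed x, y, z axes, in that order (R = Rz(yaw) Ry(pitch) Rx(roll)).
In Python, from cell import ctrl gives the robot as it stands. The module is installed in compiled form; this text tells all that it offers.
- The arm moves only by the tool servo_tool, never from a script. Its argument "rows" is a list of rows, each an object of numbers: "dx", "dy", "dz": the shift along the tool's x, y, z in units of 750 mm (1.0 is 750 mm); "wx", "wy", "wz": the turn, a rotation vector about the tool's x, y, z in units of 6 degrees (1.0 is 6 degrees); "fingers": the closure, from 0 (fully open) to 1 (shut). In form: [{"dx": .., "dy": .., "dz": .., "wx": .., "wy": .., "wz": .., "fingers": ..}, ...]. A call has 1 to 5 rows; each row shifts and turns the commanded pose from where the row before left it, along the tool's axes as they then stand; what a row does not reach is not made up. A row lasts 1/8 s, in which the tool goes at most 62.5 mm and 10.7 degrees, less where a joint would pass 70% of its speed; a pose out of reach is approached as far as the arm can. A call with a number of a shift or a turn outside -1 to 1 is refused whole. A call with a gripper value outside its range is refused whole. The fingers move at their own pace and stop on an object; the grip force is fixed at half the most. Time passes only in rows, so rows that do not move let the fingers close. It gives the time, the measured TCP pose, the force and the opening at its end, in the units of the state.
- ctrl.read_state(): the state, without advancing time (a new reading comes with each control period).
- ctrl.get_image(name): name is "side" or "top" or "wrist"; returns the picture (400x640x3 uint8, red, green, blue); there is no depth.
- ctrl.camera_info(name): a dict with "fovy" (degrees; the focal length in pixels is half the picture's height over the tangent of half this angle, whatever the lens; pixels are square), "cx", "cy" (the principal point, pixels), "R" (3x3) and "t" (3): a world point X has camera coordinates R X + t. Camera axes: x right, y down, z forward; pixel columns grow to the right and rows downward; lengths in mm; the calibration is good to about 2 mm. A picture is of the moment at which its call begins: read the wrist's pose just before it. camera_info takes no time and is no camera call; for the wrist camera it gives the pose at the moment of the call.
- ctrl.finish_job(): hands the job in, once; it reports no verdict.
Trained networks look in the newest picture that a camera, given by its name, has taken for a name from the list of things; names that differ only in an ending like _2 or _b are one class to them, and where a whole thing is asked for, a point or a joint stands for the part that bears it (a point fixed in the world has none). Each returns a list of dicts, best first, with "conf" (0 to 1); they miss things now and then, are a little off and sometimes report something else, mostly with a low value. They report only what shows in the picture. A call takes as long as a camera call.
- ctrl.search_frame(label, camera): "extent" ([centre column, centre row, width, height] in pixels, round what is visible of it).
- ctrl.silhouettes(label, camera): "region" (400x640 bool, what is visible of it) and "extent" ([centre column, centre row, width, height] in pixels, round what is visible of it).
- ctrl.mark_of(label, camera): "point" ([column, row] in pixels: a listed point, or the origin of a listed thing).
The state is a dict: "clock": time; "qpos": joint angles; "qd": joint speeds; "tau": joint torques, N m; "eef_pos": TCP position; "tool_rot": TCP orientation; "force": force on the tool from outside, world axes, zero at the start; "torque": the same for the moment, N m; "width": finger opening in mm.
Only numpy, scipy, OpenCV 4.12 (cv2) and the standard library are available. Lean on these libraries where they do the work, as an engineer would, in place of code of your own. Each camera call takes 0.05 s, during which the arm holds its last target.

## Working session

There is one attempt and no reset: what is moved stays moved. The work goes in short steps, Python scripts to look and compute and a tool call to move; the robot and the scene stay as the last step left them, time stands still between calls to the robot, and variables do not carry over. Pictures are saved under pics/ and viewed, and the job is handed in when it is done.

Besides the shell and the picture viewer there is one more tool, called after "Request:" by a JSON object that holds its "name" and its "arguments", one argument or row to a line. servo_tool: Moves the arm, as the interface text tells. Its arguments: {"type":"object","properties":{"rows":{"type":"array"}},"required":["rows"]}

```bash
mkdir -p pics; ls
cat > h.py <<'E'
import numpy as np,cv2
from cell import ctrl
from scipy.spatial.transform import Rotation as Ro
def save(cam,n):
    im=ctrl.get_image(cam); cv2.imwrite('pics/'+n,cv2.cvtColor(im,cv2.COLOR_RGB2BGR)); return im
def cam(name):
    c=ctrl.camera_info(name); f=200/np.tan(np.radians(c['fovy'])/2)
    return f,c['cx'],c['cy'],np.array(c['R']),np.array(c['t'])
def ray(name,p):
    f,cx,cy,R,t=cam(name); d=R.T@np.array([(p[0]-cx)/f,(p[1]-cy)/f,1]); o=-R.T@t; return o,d/np.linalg.norm(d)
def atz(name,p,z):
    o,d=ray(name,p); return o+d*(z-o[2])/d[2]
def proj(name,X):
    f,cx,cy,R,t=cam(name); c=R@np.array(X,float)+t; return np.array([cx+f*c[0]/c[2],cy+f*c[1]/c[2]])
def tri(obs):
    A=np.zeros((3,3));b=np.zeros(3)
    for n,p in obs:
        o,d=ray(n,p);P=np.eye(3)-np.outer(d,d);A+=P;b+=P@o
    X=np.linalg.solve(A,b)
    return X,[np.linalg.norm(proj(n,X)-p) for n,p in obs]
E
python3 - <<'E'
from h import *
s=ctrl.read_state();print(s)
for c in ['side','top','wrist']:
    save(c,c+'0.png'); f,cx,cy,R,t=cam(c);print(c,f,cx,cy,(-R.T@t).round(),R.round(2).tolist())
for c in ['side','top','wrist']:
  for l in ['brush','brush_handle','brush_collar','stand','stand_seat','stand_mouth','beaker_orange','beaker_blue']:
    r=ctrl.mark_of(l,c); print(c,l,[(np.round(x['point'],1).tolist(),round(x['conf'],2)) for x in r[:3]])
E
```

```text
pics
{'clock': 0.0, 'qpos': array([ 1.20821094,  0.62931439,  0.03844636,  1.51835897, -0.02702667,
        0.9962899 , -0.02002419]), 'qd': array([ 0.00017831,  0.00077903, -0.0008687 , -0.00070956,  0.00112498,
       -0.00164368, -0.00140392]), 'tau': array([ 3.68705187e-04, -5.63404763e+01,  1.22640342e+00, -1.93445385e+01,
        1.10383920e-02,  1.05005750e-02, -3.19934850e-05]), 'eef_pos': array([ 189.94453423, -620.98555882,  230.41261056]), 'tool_rot': array([-3.14004912,  1.56894353,  1.86908319]), 'force': array([0.19473169, 0.48832602, 0.32238941]), 'torque': array([-0.05003776,  0.01292825,  0.0013599 ]), 'width': 85.73316572075963}
side 361.8748686606027 324.39362753811486 201.8091222866088 [392. 653. 802.] [[-0.97, -0.24, -0.01], [-0.16, 0.69, -0.71], [0.18, -0.68, -0.71]]
top 409.6441337103093 320.84792909512834 199.7953941888251 [ 422.    5. 1147.] [[-0.01, -1.0, 0.01], [-0.99, 0.01, -0.14], [0.14, -0.01, -0.99]]
wrist 303.52915089686684 324.1306538635742 198.29891296206338 [ 268. -597.  373.] [[0.29, -0.96, -0.0], [-0.91, -0.28, 0.31], [-0.3, -0.09, -0.95]]
side brush [([359.2, 189.3], 0.59)]
side brush_handle [([359.9, 144.1], 0.89)]
side brush_collar [([359.0, 154.1], 0.77)]
side stand [([355.0, 189.6], 0.77)]
side stand_seat [([359.2, 153.3], 0.6)]
side stand_mouth [([366.6, 155.6], 0.59)]
side beaker_orange [([290.2, 286.4], 0.82)]
side beaker_blue [([336.7, 240.1], 0.6)]
top brush [([384.5, 228.4], 0.49)]
top brush_handle [([399.0, 219.9], 0.63)]
top brush_collar [([394.1, 222.0], 0.78)]
top stand [([384.9, 229.1], 0.96)]
top stand_seat [([390.8, 223.6], 0.82), ([309.8, 226.6], 0.24)]
top stand_mouth [([397.9, 229.7], 0.68), ([384.8, 227.0], 0.53)]
top beaker_orange [([253.4, 192.6], 0.96)]
top beaker_blue [([307.8, 224.5], 0.92)]
wrist brush []
wrist brush_handle []
wrist brush_collar []
wrist stand []
wrist stand_seat []
wrist stand_mouth []
wrist beaker_orange []
wrist beaker_blue []
```

View pics/side0.png

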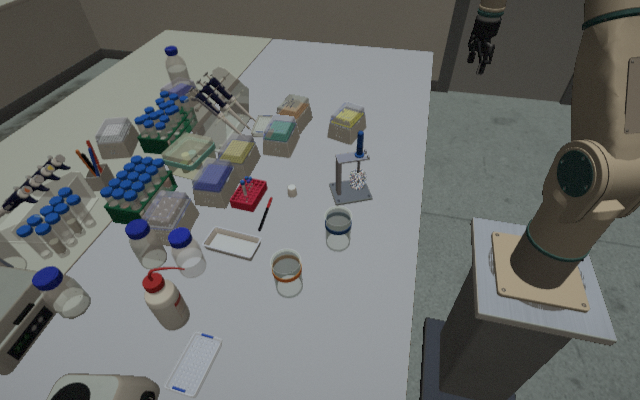

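View pics/top0.png

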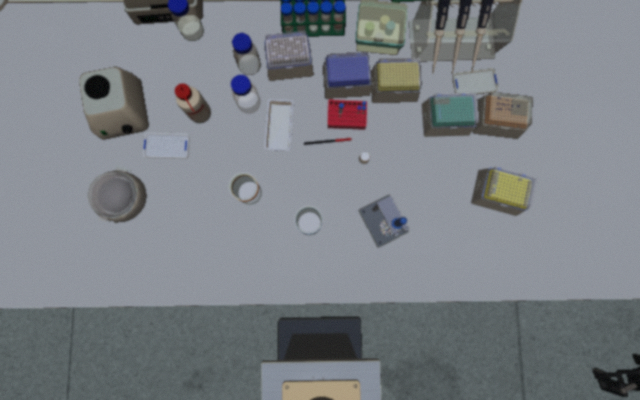

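Run:
```python
from h import *
for n,a,b in [('handle',(359.9,144.1),(399,219.9)),('collar',(359,154.1),(394.1,222)),('seat',(359.2,153.3),(390.8,223.6)),('mouth',(366.6,155.6),(397.9,229.7)),('stand',(355,189.6),(384.9,229.1)),('brush',(359.2,189.3),(384.5,228.4)),('orange',(290.2,286.4),(253.4,192.6)),('blue',(336.7,240.1),(307.8,224.5))]:
    X,e=tri([('side',a),('top',b)]);print(n,X.round(1),np.round(e,1))
for z,l,p in [(145,'seat',(390.8,223.6)),(145,'mouth',(397.9,229.7)),(0,'stand',(384.9,229.1)),(0,'orange',(253.4,192.6)),(0,'blue',(307.8,224.5))]: print(l,atz('top',p,z).round(1))
for z,l,p in [(145,'seat',(359.2,153.3)),(145,'mouth',(366.6,155.6)),(0,'stand',(355.,189.6)),(0,'orange',(290.2,286.4)),(0,'blue',(336.7,240.1))]: print('side',l,atz('side',p,z).round(1))
im=cv2.imread('pics/top0.png');cv2.imwrite('pics/topz.png',cv2.resize(im[150:280,210:440],None,fx=3.4,fy=3.4,interpolation=cv2.INTER_CUBIC))
im=cv2.imread('pics/side0.png');cv2.imwrite('pics/sidez.png',cv2.resize(im[110:310,250:420],None,fx=3,fy=3,interpolation=cv2.INTER_CUBIC))
```

```text
handle [ 506.4 -188.6  187.7] [0.9 1.1]
collar [ 505.3 -182.7  156.5] [0.6 0.7]
seat [ 502.  -172.5  167.3] [0.1 0.1]
mouth [ 485.6 -193.2  146.7] [1.1 1.3]
stand [ 504.2 -182.9   14.6] [1.4 1.7]
brush [ 498.3 -181.5   19.8] [0.9 1.1]
orange [610.4 185.5 -13.3] [0.2 0.2]
blue [518.2  30.3  14.2] [1.1 1.1]
seat [ 504.  -176.5  145. ]
mouth [ 488.9 -193.4  145. ]
stand [ 500.7 -185.7    0. ]
orange [608.8 183.5   0. ]
blue [516.3  30.3   0. ]
side seat [ 505.7 -201.5  145. ]
side mouth [ 482.7 -195.4  145. ]
side stand [ 511.  -198.2    0. ]
side orange [606.3 193.1   0. ]
side blue [523.6  19.2   0. ]
```

View pics/topz.png

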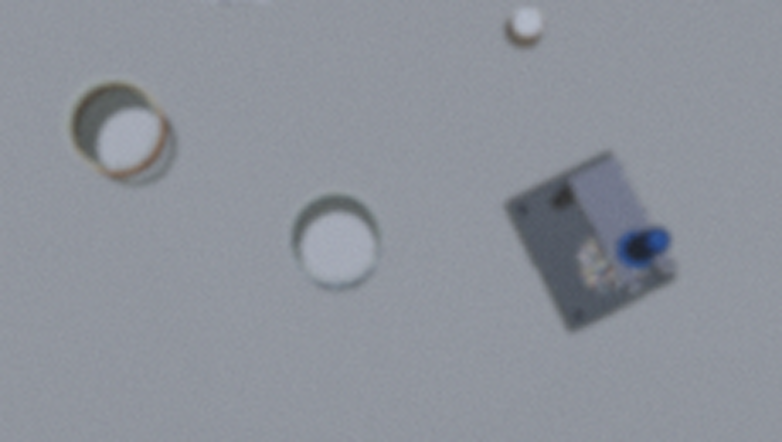

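View pics/sidez.png

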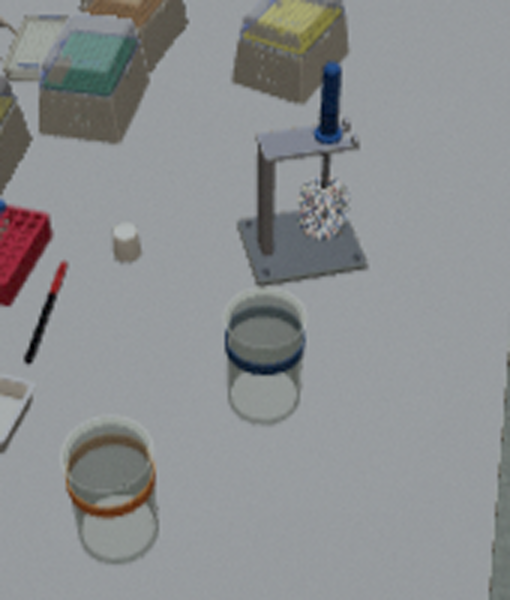

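The stand is at top-view px (385,222), with the brush hanging in the fork and the slot opening toward -x and -y. The orange-banded beaker is at top px (245,188) and the blue at (308,221). Next I'll refine the geometry.

```bash
cat >> h.py <<'E'
def T():
    s=ctrl.read_state(); return s,Ro.from_euler('xyz',s['tool_rot']).as_matrix()
def togo(X):
    s,R=T(); d=R.T@(np.array(X)-s['eef_pos']); return d.round(1),(d/750).round(4)
E
python3 - <<'E'
from h import *
s,R=T();print(R.round(3))
# foot corners top
C=np.array([(610,153),(505,203),(573,330),(675,275)])/3.4+[210,150]
W=np.array([atz('top',p,10) for p in C]);print(W.round(1),W.mean(0)); 
for i in range(4): d=W[(i+1)%4]-W[i];print(np.linalg.norm(d).round(1),np.degrees(np.arctan2(d[1],d[0])).round(1))
# handle tip top/side zoomed centroid
print(tri([('top',np.array([660,238])/3.4+[210,150]),('side',np.array([331,67])/3+[250,110])]))
# beaker rims by ellipse centres
print('or rim top',atz('top',np.array([117,129])/3.4+[210,150],110)); print('or floor',atz('top',np.array([131,140])/3.4+[210,150],5))
print('bl rim top',atz('top',np.array([336,238])/3.4+[210,150],110),atz('top',np.array([339,249])/3.4+[210,150],5))
print('side or rim',atz('side',np.array([109,460])/3+[250,110],110),'fl',atz('side',np.array([119,527])/3+[250,110],2))
print('side bl rim',atz('side',np.array([265,320])/3+[250,110],110),'fl',atz('side',np.array([264,393])/3+[250,110],2))
for l in ['beaker_orange','brush','stand']:
  for c in ['top','side']:
    r=ctrl.search_frame(l,c);print(l,c,[(np.round(x['extent'],1).tolist(),round(x['conf'],2)) for x in r[:2]])
E
```

```text
[[ 0.     0.956  0.292]
 [-0.     0.292 -0.956]
 [-1.     0.     0.   ]]
[[ 595.7 -200.1   10. ]
 [ 555.1 -112.1   10. ]
 [ 450.6 -164.6   10. ]
 [ 494.2 -249.6   10. ]] [ 523.90167414 -181.6092994    10.        ]
96.9 114.7
117.0 -153.3
95.5 -62.9
112.9 26.0
(array([ 505.30878284, -192.58209346,  224.54685487]), [np.float64(0.0073197384362165075), np.float64(0.005952830404052888)])
or rim top [603.27944705 189.5443671  110.        ]
or floor [612.21080761 196.48800059   5.        ]
bl rim top [518.7321423   25.23356598 110.        ] [519.40623285  24.87543939   5.        ]
side or rim [604.20610064 199.79221024 110.        ] fl [607.74526334 192.49521655   2.        ]
side bl rim [518.16466633  29.31924063 110.        ] fl [519.03449067  23.10917838   2.        ]
beaker_orange top [([246.5, 188.8, 31.4, 31.8], 0.61)]
beaker_orange side [([288.1, 272.4, 34.0, 44.7], 0.59)]
brush top [([392.2, 224.8, 27.2, 16.0], 0.82)]
brush side [([357.4, 160.9, 18.0, 60.4], 0.71)]
stand top [([394.1, 225.2, 23.0, 21.3], 0.18)]
stand side [([352.0, 177.6, 46.2, 55.1], 0.58), ([358.0, 160.6, 18.3, 58.6], 0.19)]
```

Request:
{"name": "servo_tool", "arguments": {
  "rows": [
    {"dx": -0.02,"dy": 0.062,"dz": -0.046,"fingers": 0},
    {"dx": -0.02,"dy": 0.062,"dz": -0.046,"fingers": 0},
    {"dx": -0.02,"dy": 0.062,"dz": -0.046,"fingers": 0},
    {"dx": -0.02,"dy": 0.062,"dz": -0.046,"fingers": 0},
    {"dx": -0.01,"dy": 0.062,"dz": -0.046,"fingers": 0}
  ]
}}

```text
schema error: expected keys dx, dy, dz, wx, wy, wz, fingers
```

Request:
{"name": "servo_tool", "arguments": {
  "rows": [
    {"dx": 0,"dy": 0.062,"dz": -0.046,"fingers": 0},
    {"dx": 0,"dy": 0.062,"dz": -0.046,"fingers": 0},
    {"dx": 0,"dy": 0.062,"dz": -0.046,"fingers": 0},
    {"dx": 0,"dy": 0.01,"dz": -0.01,"fingers": 0},
    {"fingers": 0}
  ]
}}

```text
schema error: expected keys dx, dy, dz, wx, wy, wz, fingers
```

Run:
```python
from h import *
s,R=T();print(s['clock'],s['eef_pos'],s['qpos'].round(2),s['width'],R.round(3).tolist())
save('wrist','w1.png')
for l in ['brush','brush_handle','brush_collar','stand_seat','stand_mouth','stand']:
    r=ctrl.mark_of(l,'wrist'); print(l,[(np.round(x['point'],1).tolist(),round(x['conf'],2)) for x in r[:3]])
print(proj('wrist',(505,-191,227)),proj('wrist',(505,-191,145)),proj('wrist',s['eef_pos']))
```

```text
1.65 [ 190.14845607 -621.56978962  231.31178077] [ 1.21  0.63  0.04  1.52 -0.03  1.   -0.02] 85.46105233502898 [[0.0, 0.956, 0.292], [0.0, 0.292, -0.956], [-1.0, 0.0, 0.0]]
brush []
brush_handle []
brush_collar []
stand_seat []
stand_mouth []
stand []
[-2808.90464168 -3474.31731935] [-567.14333356 -918.01544484] [324.10683739 259.42778163]
```

View pics/w1.png

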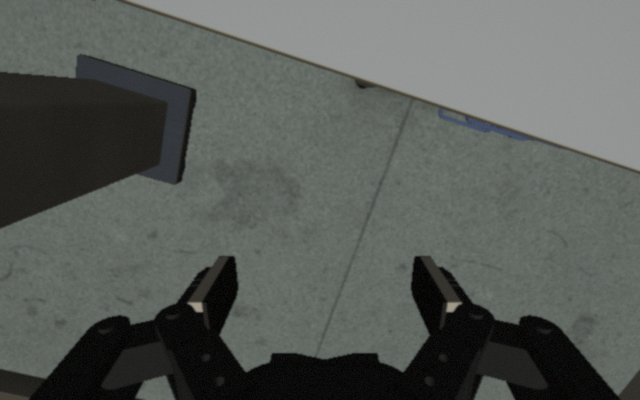

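All keys are required, so I'll resend the moves with them; the arm hasn't moved.

Request:
{"name": "servo_tool", "arguments": {
  "rows": [
    {"dx": -0.02,"dy": 0.062,"dz": -0.046,"wx": 0,"wy": 0,"wz": 0,"fingers": 0},
    {"dx": -0.02,"dy": 0.062,"dz": -0.046,"wx": 0,"wy": 0,"wz": 0,"fingers": 0},
    {"dx": -0.02,"dy": 0.062,"dz": -0.046,"wx": 0,"wy": 0,"wz": 0,"fingers": 0},
    {"dx": -0.02,"dy": 0.062,"dz": -0.046,"wx": 0,"wy": 0,"wz": 0,"fingers": 0},
    {"dx": -0.01,"dy": 0.062,"dz": -0.046,"wx": 0,"wy": 0,"wz": 0,"fingers": 0}
  ]
}}

```text
clock: 2.62
eef_pos: [363.4, -387.4, 299.9]
tool_rot: [0.56, 1.569, -0.714]
force: [-0.6, -1.1, -1.0]
width: 85.0
```

Request:
{"name": "servo_tool", "arguments": {
  "rows": [
    {"dx": 0,"dy": 0.062,"dz": -0.046,"wx": 0,"wy": 0,"wz": 0,"fingers": 0},
    {"dx": 0,"dy": 0.062,"dz": -0.046,"wx": 0,"wy": 0,"wz": 0,"fingers": 0},
    {"dx": 0,"dy": 0.062,"dz": -0.046,"wx": 0,"wy": 0,"wz": 0,"fingers": 0},
    {"dx": 0,"dy": 0.01,"dz": -0.01,"wx": 0,"wy": 0,"wz": 0,"fingers": 0},
    {"dx": 0,"dy": 0,"dz": 0,"wx": 0,"wy": 0,"wz": 0,"fingers": 0}
  ]
}}

```text
clock: 3.25
eef_pos: [470.1, -239.2, 298.8]
tool_rot: [-1.057, 1.57, -2.329]
force: [-1.3, -0.4, 0.9]
width: 85.1
```

Run:
```python
from h import *
s,R=T();print(s['clock'],s['eef_pos'],s['qpos'].round(2),s['width'],R.round(3).tolist())
save('wrist','w2.png')
for l in ['brush','brush_handle','brush_collar','stand_seat','stand_mouth','stand']:
    r=ctrl.mark_of(l,'wrist'); print(l,[(np.round(x['point'],1).tolist(),round(x['conf'],2)) for x in r[:3]])
print(proj('wrist',(505,-191,227)),proj('wrist',(505,-191,145)),proj('wrist',s['eef_pos']))
```

```text
3.25 [ 470.13027031 -239.2379565   298.81948118] [ 0.44  0.38 -0.03  1.77  0.01  1.   -0.87] 85.05549134381808 [[-0.0, 0.956, 0.294], [-0.0, 0.294, -0.956], [-1.0, -0.0, 0.0]]
brush [([297.5, 123.0], 0.87)]
brush_handle [([286.2, 137.6], 0.73), ([276.5, 140.6], 0.58)]
brush_collar [([285.8, 133.2], 0.89)]
stand_seat [([285.6, 137.1], 0.67)]
stand_mouth [([290.5, 157.7], 0.88)]
stand [([294.0, 122.5], 0.55)]
[271.33163628 147.15329945] [285.35104793 134.04605273] [321.96783558 257.75504739]
```

View pics/w2.png

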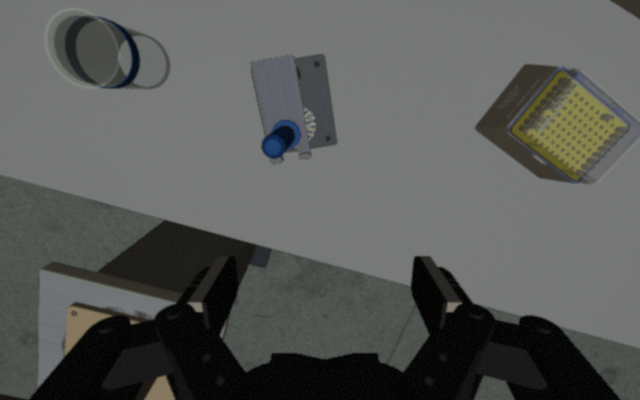

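The wrist view shows the handle top at (272,147), which matches my estimate's projection at (271,147). The prong tips are at about (277,160) and (305,155). I'll zoom in to refine these.

Run:
```python
from h import *
im=cv2.imread('pics/w2.png');cv2.imwrite('pics/w2z.png',cv2.resize(im[40:180,230:350],None,fx=4.2,fy=4.2,interpolation=cv2.INTER_CUBIC))
```

```text
(no output)
```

View pics/w2z.png

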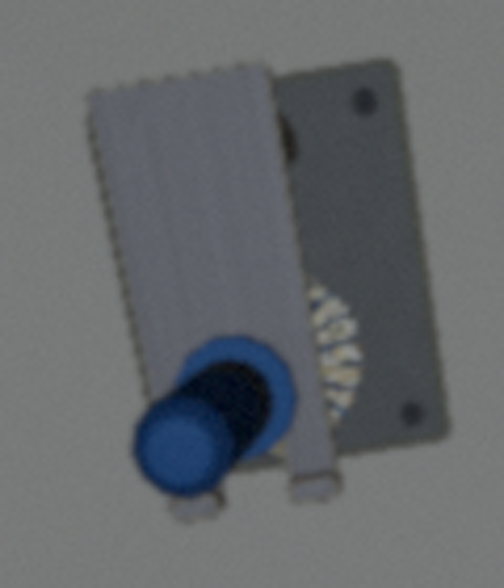

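Run:
```python
from h import *
p=lambda a:np.array(a)/4.2+[230,40]-[0.4,0.4]
Q=lambda a,z:atz('wrist',p(a),z)
print('collar',Q((237,396),150),'top',Q((183,447),227))
a,b,c,d=[Q(x,145) for x in [(90,95),(268,65),(335,462),(150,390)]]
print(a,b,c,d,'w',np.linalg.norm(a-b))
for u,v in [(c,b),(d,a)]: e=v-u;print(np.degrees(np.arctan2(e[1],e[0])),np.linalg.norm(e))
print('tips',Q((195,510),151),Q((315,488),151),(Q((195,510),151)+Q((315,488),151))/2)
print(togo((503,-191,290)))
```

```text
collar [ 506.04270278 -192.01136624  150.        ] top [ 506.14482617 -192.05069931  227.        ]
[ 557.39979096 -145.59305986  145.        ] [ 574.07552538 -180.39707297  145.        ] [ 497.33422123 -217.21654253  145.        ] [ 500.8635675  -172.22269646  145.        ] w 38.59273826622468
25.631079880997678 85.1169848059648
25.221327506904462 62.493856568896625
tips [ 478.31993068 -189.37982117  151.        ] [ 491.27796082 -214.4682127   151.        ] [ 484.79894575 -201.92401694  151.        ]
(array([  8.8,  46.5, -37.8]), array([ 0.0118,  0.062 , -0.0503]))
```

Request:
{"name": "servo_tool", "arguments": {
  "rows": [
    {"dx": 0,"dy": 0.0644,"dz": -0.046,"wx": 0,"wy": 0,"wz": 0,"fingers": 0},
    {"dx": 0,"dy": 0,"dz": 0,"wx": 0,"wy": 0,"wz": 0,"fingers": 0}
  ]
}}

```text
clock: 3.85
eef_pos: [508.9, -187.9, 298.8]
tool_rot: [2.225, 1.567, 0.957]
force: [-0.6, -0.6, 0.4]
width: 85.2
```

Run:
```python
from h import *
s,R=T();print(s['clock'],s['eef_pos'])
print(togo((506,-192,173)))
save('wrist','w3.png')
print(proj('wrist',(506,-192,227)),proj('wrist',(506,-192,150)))
```

```text
3.85 [ 508.90827858 -187.92270673  298.79975236]
(array([125.8,  -4.4,   3.3]), array([ 0.1677, -0.0058,  0.0044]))
[325.43432424 213.491066  ] [325.13463072 185.65522241]
```

View pics/w3.png

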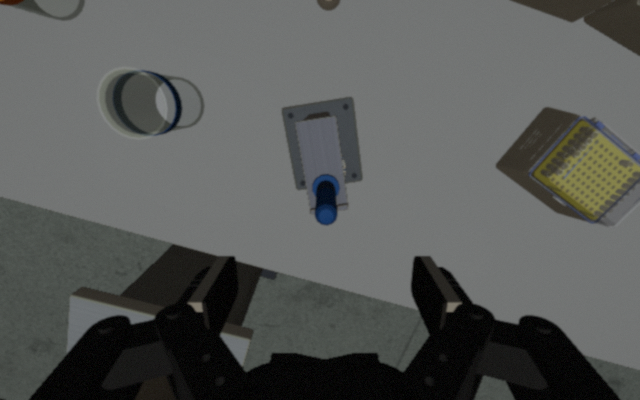

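Prediction and picture agree: the handle top is seen at (326,213) and predicted at (325,213). I'll descend and grip.

Request:
{"name": "servo_tool", "arguments": {
  "rows": [
    {"dx": 0,"dy": -0.0058,"dz": 0.0044,"wx": 0,"wy": 0,"wz": 0,"fingers": 0},
    {"dx": 0.06,"dy": 0,"dz": 0,"wx": 0,"wy": 0,"wz": 0,"fingers": 0},
    {"dx": 0.06,"dy": 0,"dz": 0,"wx": 0,"wy": 0,"wz": 0,"fingers": 0},
    {"dx": 0.0475,"dy": 0,"dz": 0,"wx": 0,"wy": 0,"wz": 0,"fingers": 0},
    {"dx": 0,"dy": 0,"dz": 0,"wx": 0,"wy": 0,"wz": 0,"fingers": 0}
  ]
}}

```text
clock: 4.53
eef_pos: [500.2, -197.8, 171.2]
tool_rot: [-2.053, 1.565, 2.954]
force: [-0.2, 0.9, -1.0]
width: 85.5
```

Request:
{"name": "servo_tool", "arguments": {
  "rows": [
    {"dx": 0,"dy": 0,"dz": 0,"wx": 0,"wy": 0,"wz": 0,"fingers": 0.4},
    {"dx": 0,"dy": 0,"dz": 0,"wx": 0,"wy": 0,"wz": 0,"fingers": 0.6},
    {"dx": 0,"dy": 0,"dz": 0,"wx": 0,"wy": 0,"wz": 0,"fingers": 0.7},
    {"dx": 0,"dy": 0,"dz": 0,"wx": 0,"wy": 0,"wz": 0,"fingers": 0.8},
    {"dx": 0,"dy": 0,"dz": 0,"wx": 0,"wy": 0,"wz": 0,"fingers": 0.9}
  ]
}}

```text
clock: 5.15
eef_pos: [503.2, -196.2, 173.8]
tool_rot: [2.259, 1.57, 0.986]
force: [-1.3, 3.0, 5.1]
width: 16.6
```

Request:
{"name": "servo_tool", "arguments": {
  "rows": [
    {"dx": 0,"dy": 0,"dz": 0,"wx": 0,"wy": 0,"wz": 0,"fingers": 1},
    {"dx": 0,"dy": 0,"dz": 0,"wx": 0,"wy": 0,"wz": 0,"fingers": 1},
    {"dx": 0,"dy": 0,"dz": 0,"wx": 0,"wy": 0,"wz": 0,"fingers": 1}
  ]
}}

```text
clock: 5.52
eef_pos: [503.2, -196.2, 173.8]
tool_rot: [2.345, 1.57, 1.071]
force: [-1.7, 2.2, 6.2]
width: 16.6
```

Run:
```python
from h import *
s,R=T();print(s['clock'],s['eef_pos'],s['force'],s['width'],R.round(3).tolist())
save('wrist','w4.png')
```

```text
5.525 [ 503.16106423 -196.1710894   173.84036386] [-1.67845407  2.19628551  6.1801447 ] 16.59979318643502 [[0.0, 0.956, 0.293], [0.001, 0.293, -0.956], [-1.0, 0.0, -0.0]]
```

View pics/w4.png

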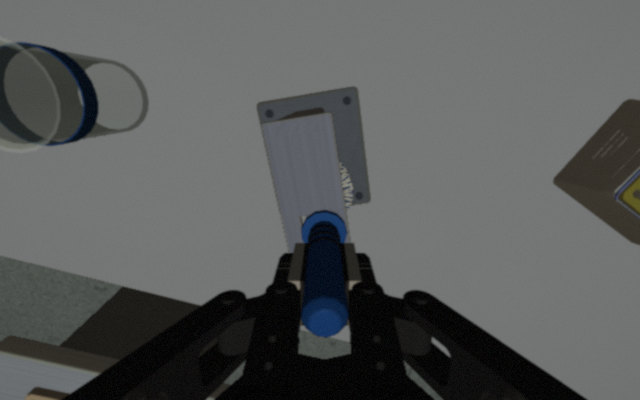

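Gripped: width is 16.6 mm, and the handle sits centred between the pads at column 324. Now lift 22 mm and check.

Request:
{"name": "servo_tool", "arguments": {
  "rows": [
    {"dx": -0.01,"dy": 0,"dz": 0,"wx": 0,"wy": 0,"wz": 0,"fingers": 1},
    {"dx": -0.01,"dy": 0,"dz": 0,"wx": 0,"wy": 0,"wz": 0,"fingers": 1},
    {"dx": -0.01,"dy": 0,"dz": 0,"wx": 0,"wy": 0,"wz": 0,"fingers": 1},
    {"dx": 0,"dy": 0,"dz": 0,"wx": 0,"wy": 0,"wz": 0,"fingers": 1},
    {"dx": 0,"dy": 0,"dz": 0,"wx": 0,"wy": 0,"wz": 0,"fingers": 1}
  ]
}}

```text
clock: 6.2
eef_pos: [503.0, -196.5, 195.8]
tool_rot: [2.695, 1.57, 1.422]
force: [-1.2, 3.1, 0.2]
width: 16.7
```

Run:
```python
from h import *
print('top4',atz('wrist',(324,318),227+22.5),'col4')
s,R=T();print(s['clock'],s['eef_pos'],s['force'],s['width'])
save('wrist','w5.png')
save('side','s5.png')
im=cv2.imread('pics/s5.png');cv2.imwrite('pics/s5z.png',cv2.resize(im[90:250,280:440],None,fx=3.6,fy=3.6,interpolation=cv2.INTER_CUBIC))
im=cv2.imread('pics/w5.png');cv2.imwrite('pics/w5z.png',cv2.resize(im[60:360,220:430],None,fx=2,fy=2,interpolation=cv2.INTER_CUBIC))
```

```text
top4 [ 509.85395968 -194.33739313  249.5       ] col4
6.2 [ 503.01589331 -196.48309049  195.78017549] [-1.2201144   3.10994371  0.24750014] 16.691811007625674
```

View pics/w5z.png

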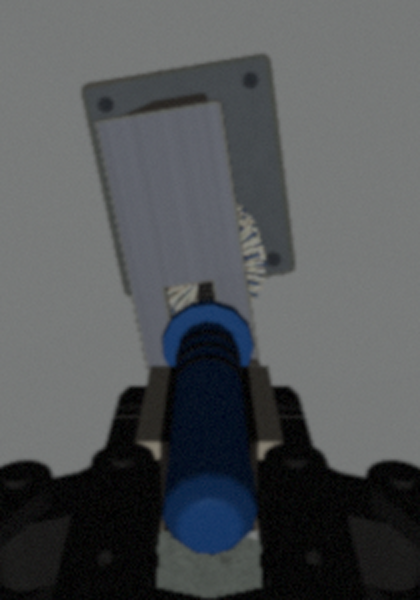

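View pics/s5z.png

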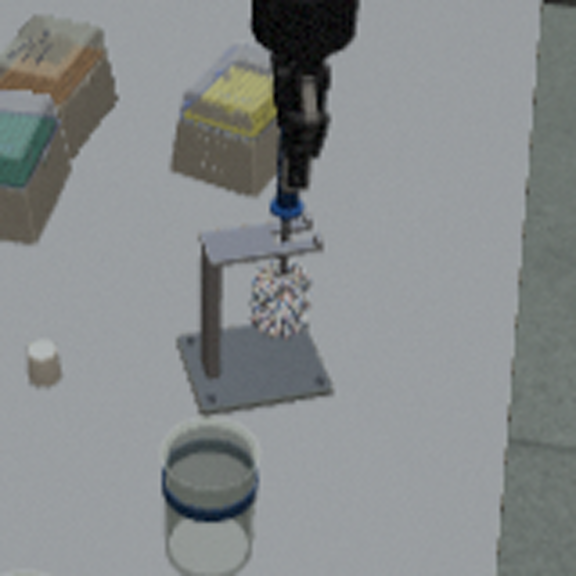

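Run:
```python
from h import *
s,R=T()
c=atz('wrist',(324.2,231),172);t=atz('wrist',(325,317),249.3);print(c,t,(R.T@(c-t)).round(1), (R.T@(t-s['eef_pos'])).round(1),(R.T@(c-s['eef_pos'])).round(1))
```

```text
[ 508.53803447 -194.86687455  172.        ] [ 510.34795269 -194.57982094  249.3       ] [77.3 -1.8 -0.2] [-53.7   7.6   0.3] [23.6  5.8  0.1]
```

The collar is about 22 mm above the fork. The gripper's centring moved the brush about 3 mm sideways, so I'll correct for that and then draw it out along the slot.

Request:
{"name": "servo_tool", "arguments": {
  "rows": [
    {"dx": 0,"dy": 0,"dz": -0.004,"wx": 0,"wy": 0,"wz": 0,"fingers": 1},
    {"dx": 0,"dy": 0,"dz": 0,"wx": 0,"wy": 0,"wz": 0,"fingers": 1}
  ]
}}

```text
clock: 6.55
eef_pos: [502.5, -194.5, 195.7]
tool_rot: [0.464, 1.569, -0.81]
force: [1.1, 0.1, -1.4]
width: 16.3
```

Request:
{"name": "servo_tool", "arguments": {
  "rows": [
    {"dx": 0,"dy": -0.0222,"dz": 0.0034,"wx": 0,"wy": 0,"wz": 0,"fingers": 1},
    {"dx": 0,"dy": -0.0222,"dz": 0.0034,"wx": 0,"wy": 0,"wz": 0,"fingers": 1},
    {"dx": 0,"dy": -0.0222,"dz": 0.0034,"wx": 0,"wy": 0,"wz": 0,"fingers": 1},
    {"dx": 0,"dy": -0.0222,"dz": 0.0034,"wx": 0,"wy": 0,"wz": 0,"fingers": 1},
    {"dx": 0,"dy": 0,"dz": 0,"wx": 0,"wy": 0,"wz": 0,"fingers": 1}
  ]
}}

```text
clock: 7.18
eef_pos: [439.7, -224.3, 195.8]
tool_rot: [-1.521, 1.57, -2.798]
force: [0.9, -0.8, -1.5]
width: 16.5
```

Run:
```python
from h import *
s,R=T();print(s['clock'],s['eef_pos'],s['force'],s['torque'],s['width'],s['qpos'].round(2))
save('wrist','w6.png')
save('side','s6.png')
im=cv2.imread('pics/s6.png');a=cv2.resize(im[90:250,280:440],None,fx=2.5,fy=2.5,interpolation=cv2.INTER_CUBIC)
im=cv2.imread('pics/w6.png');b=cv2.resize(im[100:340,220:430],(350,400),interpolation=cv2.INTER_CUBIC)
cv2.imwrite('pics/c6.png',np.hstack([a,b]))
```

```text
7.175 [ 439.74930131 -224.27523794  195.81877803] [ 0.86471409 -0.76999504 -1.54070622] [ 0.04677047 -0.06366389 -0.00012871] 16.47793041075963 [ 0.45  0.46 -0.04  1.98  0.03  0.7  -0.89]
```

View pics/c6.png

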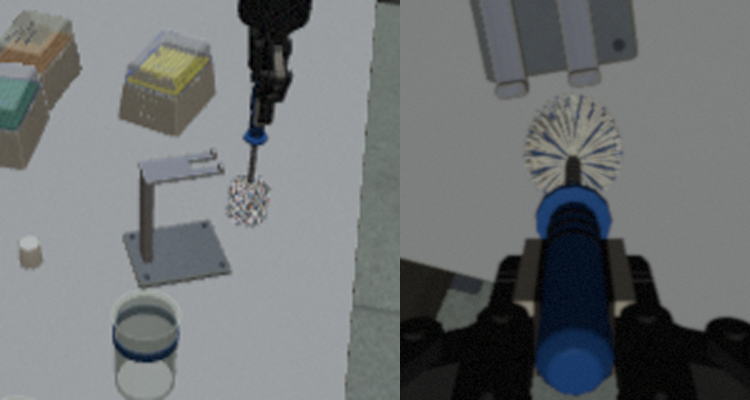

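```bash
python3 - <<'E'
from h import *
from scipy.optimize import least_squares
s,R=T();e=s['eef_pos']
z0=20+ (e[2]-173.84)   # lower end height
def pt(p,h): # p: x,y at z grip, tilt slopes
    return np.array([p[0]+p[2]*(h-172),p[1]+p[3]*(h-172),z0+h])
# image features wrist
im=cv2.imread('pics/w6.png'); 
f=lambda x,y:((x-400)*.6+220,y*.6+100)
obs=[(207,f(574,357)),(130,f(573.5,218))]
for h,o in obs: print(h,o,atz('wrist',o,z0+h))
# head: project circles for vertical brush
x,y=e[0]+.956*6.5,e[1]+.293*6.5
for h in (15,30,60):
    q=np.array([proj('wrist',(x+25*np.cos(a),y+25*np.sin(a),z0+h)) for a in np.linspace(0,6.28,60)]);print(h,q.min(0).round(1),q.max(0).round(1))
print('obs head', f(523,95),f(622,0))
for h in (0,60,125,172): print('side',h,proj('side',(x,y,z0+h)).round(1))
E
python3 - <<'E'
import cv2
im=cv2.imread('pics/s6.png');cv2.imwrite('pics/s6z.png',cv2.resize(im[100:190,350:420],None,fx=6,fy=6,interpolation=cv2.INTER_CUBIC))
E
```

```text
207 (324.4, 314.2) [ 449.78793313 -220.87539869  249.05925574]
130 (324.1, 230.79999999999998) [ 447.42007487 -221.55444837  172.05925574]
15 [297.9 154.5] [350.1 205. ]
30 [296.5 157.4] [351.4 210.4]
60 [293.4 164.4] [354.6 222.8]
obs head (293.8, 157.0) (353.2, 100.0)
side 0 [376.5 178.1]
side 60 [378.2 163.3]
side 125 [380.3 145.9]
side 172 [381.9 132.3]
```

View pics/s6z.png

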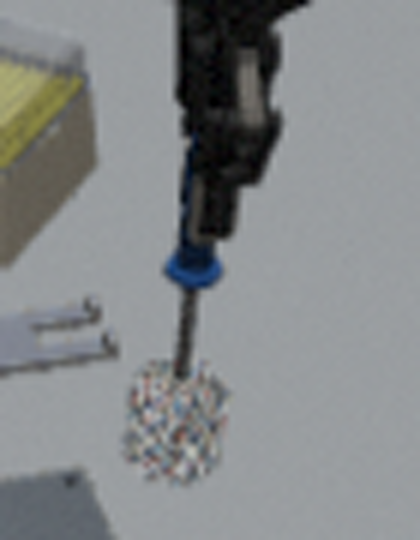

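The brush is free of the fork, but the wrist and side views disagree by a few mm on its position in the hand. I'll carry it high above the orange beaker and measure brush and beaker relative to each other there.

Request:
{"name": "servo_tool", "arguments": {
  "rows": [
    {"dx": -0.03,"dy": 0,"dz": 0,"wx": 0,"wy": 0,"wz": 0,"fingers": 1},
    {"dx": -0.06,"dy": 0,"dz": 0,"wx": 0,"wy": 0,"wz": 0,"fingers": 1},
    {"dx": -0.04,"dy": 0,"dz": 0,"wx": 0,"wy": 0,"wz": 0,"fingers": 1},
    {"dx": -0.02,"dy": 0.02,"dz": -0.025,"wx": 0,"wy": 0,"wz": 0,"fingers": 1},
    {"dx": 0,"dy": 0.04,"dz": -0.051,"wx": 0,"wy": 0,"wz": 0,"fingers": 1}
  ]
}}

```text
clock: 7.9
eef_pos: [469.3, -156.5, 309.8]
tool_rot: [0.818, 1.566, -0.46]
force: [-0.2, 1.5, -1.7]
width: 16.3
```

Request:
{"name": "servo_tool", "arguments": {
  "rows": [
    {"dx": 0,"dy": 0.045,"dz": -0.057,"wx": 0,"wy": 0,"wz": 0,"fingers": 1},
    {"dx": 0,"dy": 0.045,"dz": -0.057,"wx": 0,"wy": 0,"wz": 0,"fingers": 1},
    {"dx": 0,"dy": 0.045,"dz": -0.057,"wx": 0,"wy": 0,"wz": 0,"fingers": 1},
    {"dx": 0,"dy": 0.045,"dz": -0.057,"wx": 0,"wy": 0,"wz": 0,"fingers": 1},
    {"dx": 0,"dy": 0.045,"dz": -0.057,"wx": 0,"wy": 0,"wz": 0,"fingers": 1}
  ]
}}

```text
clock: 8.52
eef_pos: [567.5, 100.9, 308.2]
tool_rot: [1.873, 1.57, 0.6]
force: [0.8, -1.2, -1.2]
width: 16.4
```

Request:
{"name": "servo_tool", "arguments": {
  "rows": [
    {"dx": 0,"dy": 0.045,"dz": -0.057,"wx": 0,"wy": 0,"wz": 0,"fingers": 1},
    {"dx": 0,"dy": 0.028,"dz": -0.037,"wx": 0,"wy": 0,"wz": 0,"fingers": 1},
    {"dx": 0,"dy": 0.011,"dz": -0.012,"wx": 0,"wy": 0,"wz": 0,"fingers": 1},
    {"dx": 0,"dy": 0,"dz": 0,"wx": 0,"wy": 0,"wz": 0,"fingers": 1},
    {"dx": 0,"dy": 0,"dz": 0,"wx": 0,"wy": 0,"wz": 0,"fingers": 1}
  ]
}}

```text
clock: 9.15
eef_pos: [603.7, 190.5, 308.2]
tool_rot: [-0.4, 1.569, -1.676]
force: [0.5, -0.3, -1.8]
width: 16.3
```

Run:
```python
from h import *
s,R=T();print(s['clock'],s['eef_pos'],s['force'],s['torque'],s['width'],s['qpos'].round(2),R.round(3).tolist())
for c in ['wrist','side','top']: save(c,c[0]+'7.png')
im=cv2.imread('pics/s7.png');a=cv2.resize(im[180:320,230:350],(480,560),interpolation=cv2.INTER_CUBIC);cv2.imwrite('pics/s7z.png',a)
im=cv2.imread('pics/t7.png');cv2.imwrite('pics/t7z.png',cv2.resize(im[140:240,190:310],None,fx=5,fy=5,interpolation=cv2.INTER_CUBIC))
```

```text
9.15 [603.65676015 190.4606895  308.24239034] [ 0.45935887 -0.2594179  -1.83613518] [ 0.00582906 -0.02351349  0.05435657] 16.25634741886161 [-0.26  0.54 -0.15  1.46  0.08  1.15 -1.7 ] [[-0.0, 0.957, 0.29], [-0.002, 0.29, -0.957], [-1.0, -0.001, 0.001]]
```

View pics/w7.png

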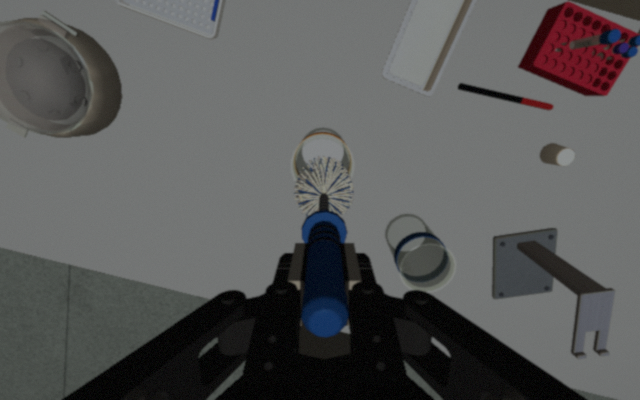

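View pics/s7z.png

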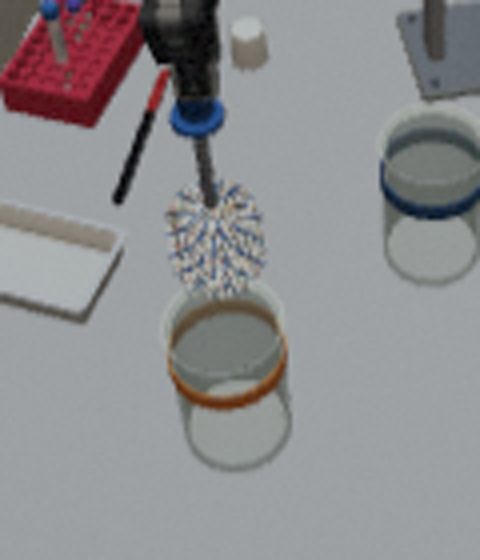

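View pics/t7z.png

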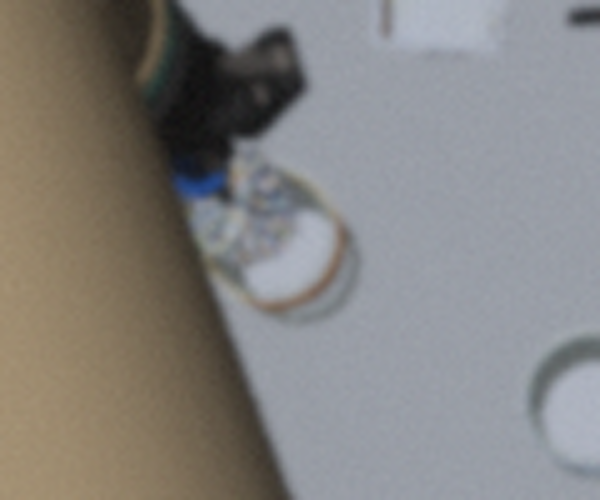

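```bash
python3 - <<'E'
from h import *
s,R=T();e=s['eef_pos'];z0=e[2]-153.84
q=lambda x,y:np.array([x/4+230-.4,y/4+180-.4])
for n,p,z in [('collar',q(197,116),z0+127.5),('stemlow',q(210,203),z0+60),('rim',q(225,327),110),('band',q(228.5,0),80),('base',q(237,422),1)]:
    print(n,p.round(1),atz('side',p,z).round(1))
for h in (0,60,127.5): print('proj tcp+4y',h,proj('side',(e[0]+3.8,e[1]+1.2,z0+h)).round(2))
# contours of beaker at hypotheses
a=np.linspace(0,6.283,90)
def ext(c,X,r,z):
    g=np.array([proj(c,(X[0]+r*np.cos(t),X[1]+r*np.sin(t),z)) for t in a]);return np.r_[g.min(0),g.max(0)]
for X in [(604,193),(607,193),(610,193)]:
  for z,r in ((110,37),(80,34),(0,34)):
    v=ext('side',X,r,z)-np.array([230,180]*2)+.4;print(X,z,'side zoom',(v*4).round(0), 'wrist',ext('wrist',X,r,z).round(0))
for h in (0,60): print('brush head wrist',h,ext('wrist',(e[0]+3.8,e[1]+1.2),25,z0+h).round(0))
E
python3 - <<'E'
import cv2
im=cv2.imread('pics/w7.png');cv2.imwrite('pics/w7z.png',cv2.resize(im[110:260,260:390],None,fx=4,fy=4,interpolation=cv2.INTER_CUBIC))
E
```

```text
collar [278.8 208.6] [607.1 190.  282.2]
stemlow [282.1 230.4] [607.3 189.4 214.7]
rim [285.8 261.4] [607.  194.7 110. ]
band [286.7 179.6] [ 707.1 -110.6   80. ]
base [288.8 285.1] [610.5 190.8   1. ]
proj tcp+4y 0 [284.21 248.67]
proj tcp+4y 60 [281.59 231.31]
proj tcp+4y 127.5 [278.28 209.35]
(604, 193) 110 side zoom [167. 275. 294. 380.] wrist [290. 139. 354. 202.]
(604, 193) 80 side zoom [178. 309. 292. 404.] wrist [295. 139. 350. 192.]
(604, 193) 0 side zoom [192. 382. 299. 476.] wrist [300. 132. 345. 177.]
(607, 193) 110 side zoom [162. 274. 290. 379.] wrist [291. 137. 355. 200.]
(607, 193) 80 side zoom [173. 308. 287. 403.] wrist [296. 136. 351. 190.]
(607, 193) 0 side zoom [188. 381. 295. 475.] wrist [300. 130. 346. 175.]
(610, 193) 110 side zoom [157. 273. 285. 378.] wrist [291. 134. 356. 198.]
(610, 193) 80 side zoom [169. 307. 283. 402.] wrist [296. 134. 351. 188.]
(610, 193) 0 side zoom [183. 381. 290. 474.] wrist [301. 128. 347. 173.]
brush head wrist 0 [299. 154. 349. 202.]
brush head wrist 60 [293. 167. 354. 225.]
```

View pics/w7z.png

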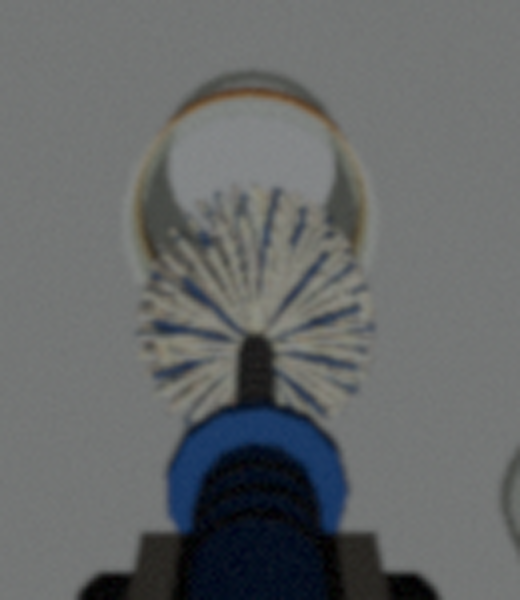

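Wrist and side views agree that the beaker axis is near (609,193) and the brush axis near (607,190.5), with the brush vertical to within about 1 mm. I'll shift about (+2.5,+2) mm, lower the head partway into the mouth and check.

Request:
{"name": "servo_tool", "arguments": {
  "rows": [
    {"dx": 0,"dy": 0.004,"dz": -0.0016,"wx": 0,"wy": 0,"wz": 0,"fingers": 1},
    {"dx": 0.03,"dy": 0,"dz": 0,"wx": 0,"wy": 0,"wz": 0,"fingers": 1},
    {"dx": 0.035,"dy": 0,"dz": 0,"wx": 0,"wy": 0,"wz": 0,"fingers": 1},
    {"dx": 0.02,"dy": 0,"dz": 0,"wx": 0,"wy": 0,"wz": 0,"fingers": 1},
    {"dx": 0,"dy": 0,"dz": 0,"wx": 0,"wy": 0,"wz": 0,"fingers": 1}
  ]
}}

```text
clock: 9.93
eef_pos: [605.7, 194.4, 243.5]
tool_rot: [-1.506, 1.569, -2.78]
force: [0.1, -0.2, -1.0]
width: 16.5
```

```bash
cat > v.py <<'E'
import sys
from h import *
n=sys.argv[1]
s,R=T();print(s['clock'],s['eef_pos'].round(1),'z0',(s['eef_pos'][2]-153.84).round(1),s['force'].round(2),s['torque'].round(2),s['width'].round(1))
for c in ['wrist','side']: save(c,c[0]+n+'.png')
im=cv2.imread(f'pics/s{n}.png');a=cv2.resize(im[180:320,230:350],(480,560),interpolation=cv2.INTER_CUBIC)
im=cv2.imread(f'pics/w{n}.png');b=cv2.resize(im[110:260,260:390],(320,369),interpolation=cv2.INTER_CUBIC)
b=np.vstack([b,np.zeros((560-369,320,3),np.uint8)])
cv2.imwrite(f'pics/c{n}.png',np.hstack([a,b]))
E
python3 v.py 8
```

```text
Traceback (most recent call last):
  File "v.py", line 4, in <module>
    s,R=T();print(s['clock'],s['eef_pos'].round(1),'z0',(s['eef_pos'][2]-153.84).round(1),s['force'].round(2),s['torque'].round(2),s['width'].round(1))
                                                                                                                                   ^^^^^^^^^^^^^^^^
AttributeError: 'float' object has no attribute 'round'
```

```bash
sed -i "s/s\['width'\].round(1)/round(s['width'],1)/" v.py; python3 v.py 8
```

```text
9.925 [605.7 194.4 243.5] z0 89.7 [ 0.06 -0.23 -1.01] [-0.   -0.01 -0.03] 16.5
```

View pics/c8.png

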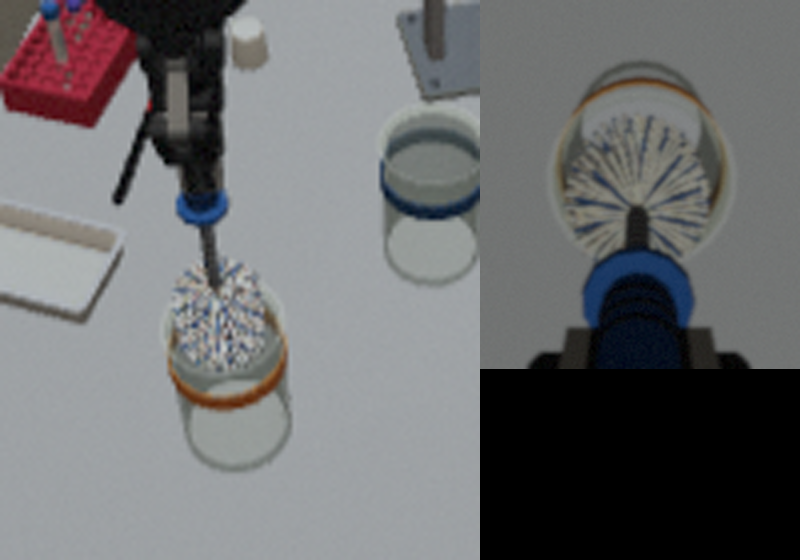

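```bash
python3 - <<'E'
import cv2
a=cv2.imread('pics/s8.png');cv2.imwrite('pics/s8z.png',cv2.resize(a[225:305,262:312],None,fx=7,fy=7,interpolation=cv2.INTER_CUBIC))
a=cv2.imread('pics/w8.png');cv2.imwrite('pics/w8z.png',cv2.resize(a[120:250,270:380],None,fx=4.5,fy=4.5,interpolation=cv2.INTER_CUBIC))
E
python3 - <<'E'
from h import *
q=lambda x,y:np.array([x/4+230-.4,y/4+180-.4])
z0=89.7
for n,p,z in [('collar',q(202,205),z0+127.5),('stemlow',q(214.5,287),z0+60)]: print(n,atz('side',p,z).round(1))
a=np.linspace(0,6.283,90)
def ext(c,X,r,z):
    g=np.array([proj(c,(X[0]+r*np.cos(t),X[1]+r*np.sin(t),z)) for t in a]);return np.r_[g.min(0),g.max(0)]
print('head at (609.5,195.6)',*[ext('wrist',(609.5,195.6),25,z0+h).round(1) for h in (15,60)])
print('rim (609,193)',ext('wrist',(609,193),37,110).round(1),ext('wrist',(609,193),34,0).round(1))
print('side rim (609,193)',ext('side',(609,193),37,110).round(1),ext('side',(609,193),34,0).round(1))
E
```

```text
collar [610.1 193.7 217.2]
stemlow [609.  196.4 149.7]
head at (609.5,195.6) [298.4 158.1 350.1 208. ] [294.  168.6 354.5 226.1]
rim (609,193) [287.8 147.5 365.6 222.4] [299.7 136.6 352.2 188.3]
side rim (609,193) [269.3 247.9 301.2 274.1] [275.8 274.8 302.6 298.1]
```

View pics/s8z.png

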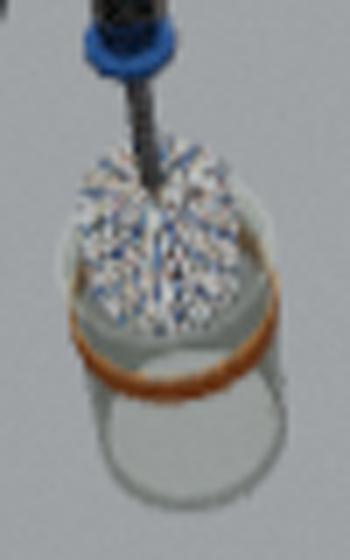

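View pics/w8z.png

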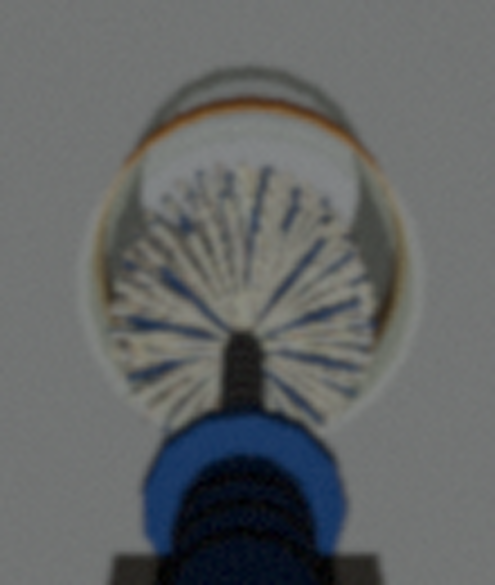

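The head is in the mouth with no contact force. The wrist view (head 294.9–353.8, rim 287.8–363.8) puts the brush about 2 mm too far toward +y. I'll correct that and go down, slowing near the floor.

Request:
{"name": "servo_tool", "arguments": {
  "rows": [
    {"dx": 0,"dy": -0.0017,"dz": 0.0026,"wx": 0,"wy": 0,"wz": 0,"fingers": 1},
    {"dx": 0.02,"dy": 0,"dz": 0,"wx": 0,"wy": 0,"wz": 0,"fingers": 1},
    {"dx": 0.02,"dy": 0,"dz": 0,"wx": 0,"wy": 0,"wz": 0,"fingers": 1},
    {"dx": 0.02,"dy": 0,"dz": 0,"wx": 0,"wy": 0,"wz": 0,"fingers": 1},
    {"dx": 0,"dy": 0,"dz": 0,"wx": 0,"wy": 0,"wz": 0,"fingers": 1}
  ]
}}

```text
clock: 10.65
eef_pos: [604.3, 192.0, 197.3]
tool_rot: [-1.529, 1.567, -2.803]
force: [-0.6, -1.2, -0.8]
width: 16.7
```

Request:
{"name": "servo_tool", "arguments": {
  "rows": [
    {"dx": 0.02,"dy": 0,"dz": 0,"wx": 0,"wy": 0,"wz": 0,"fingers": 1},
    {"dx": 0.02,"dy": 0,"dz": 0,"wx": 0,"wy": 0,"wz": 0,"fingers": 1},
    {"dx": 0.006,"dy": 0,"dz": 0,"wx": 0,"wy": 0,"wz": 0,"fingers": 1},
    {"dx": 0,"dy": 0,"dz": 0,"wx": 0,"wy": 0,"wz": 0,"fingers": 1}
  ]
}}

```text
clock: 11.15
eef_pos: [605.3, 192.4, 164.4]
tool_rot: [-1.496, 1.57, -2.77]
force: [0.3, 0.7, -0.6]
width: 16.4
```

```bash
python3 v.py 9
```

```text
11.15 [605.3 192.4 164.4] z0 10.6 [ 0.3   0.65 -0.61] [-0.06  0.04  0.02] 16.4
```

View pics/c9.png

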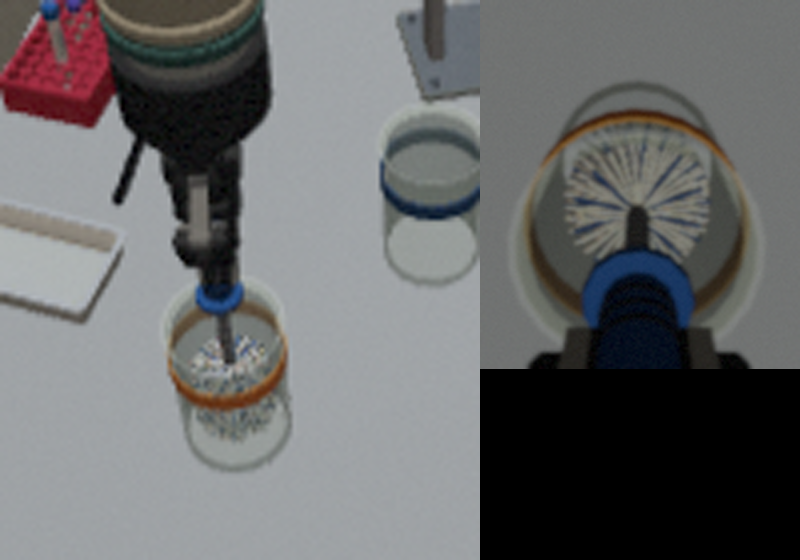

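Centred, with no contact and the beaker unmoved. Next I'll feel for the bottom.

Request:
{"name": "servo_tool", "arguments": {
  "rows": [
    {"dx": 0.0027,"dy": 0,"dz": 0,"wx": 0,"wy": 0,"wz": 0,"fingers": 1},
    {"dx": 0.0027,"dy": 0,"dz": 0,"wx": 0,"wy": 0,"wz": 0,"fingers": 1},
    {"dx": 0,"dy": 0,"dz": 0,"wx": 0,"wy": 0,"wz": 0,"fingers": 1}
  ]
}}

```text
clock: 11.62
eef_pos: [605.5, 192.4, 160.8]
tool_rot: [-1.395, 1.571, -2.669]
force: [-0.5, -1.3, -0.6]
width: 16.3
```

Request:
{"name": "servo_tool", "arguments": {
  "rows": [
    {"dx": 0.0013,"dy": 0,"dz": 0,"wx": 0,"wy": 0,"wz": 0,"fingers": 1},
    {"dx": 0,"dy": 0,"dz": 0,"wx": 0,"wy": 0,"wz": 0,"fingers": 1}
  ]
}}

```text
clock: 11.88
eef_pos: [605.5, 192.5, 159.9]
tool_rot: [-0.912, 1.571, -2.186]
force: [0.1, -0.0, -1.4]
width: 17.0
```

Request:
{"name": "servo_tool", "arguments": {
  "rows": [
    {"dx": 0.0013,"dy": 0,"dz": 0,"wx": 0,"wy": 0,"wz": 0,"fingers": 1},
    {"dx": 0,"dy": 0,"dz": 0,"wx": 0,"wy": 0,"wz": 0,"fingers": 1}
  ]
}}

```text
clock: 12.12
eef_pos: [605.5, 192.5, 158.9]
tool_rot: [-1.037, 1.571, -2.311]
force: [0.7, 0.2, -1.0]
width: 16.8
```

Request:
{"name": "servo_tool", "arguments": {
  "rows": [
    {"dx": 0.0013,"dy": 0,"dz": 0,"wx": 0,"wy": 0,"wz": 0,"fingers": 1},
    {"dx": 0,"dy": 0,"dz": 0,"wx": 0,"wy": 0,"wz": 0,"fingers": 1}
  ]
}}

```text
clock: 12.38
eef_pos: [605.8, 192.6, 158.6]
tool_rot: [1.606, 1.57, 0.332]
force: [-0.2, -0.1, 3.7]
width: 16.6
```

Bottom felt: upward force rose to about 4 N at TCP z 158.6. That completes the first down-stroke, so now up 84 mm.

Request:
{"name": "servo_tool", "arguments": {
  "rows": [
    {"dx": -0.015,"dy": 0,"dz": 0,"wx": 0,"wy": 0,"wz": 0,"fingers": 1},
    {"dx": -0.03,"dy": 0,"dz": 0,"wx": 0,"wy": 0,"wz": 0,"fingers": 1},
    {"dx": -0.03,"dy": 0,"dz": 0,"wx": 0,"wy": 0,"wz": 0,"fingers": 1},
    {"dx": -0.025,"dy": 0,"dz": 0,"wx": 0,"wy": 0,"wz": 0,"fingers": 1},
    {"dx": -0.012,"dy": 0,"dz": 0,"wx": 0,"wy": 0,"wz": 0,"fingers": 1}
  ]
}}

```text
clock: 13.0
eef_pos: [606.0, 192.7, 243.4]
tool_rot: [1.625, 1.569, 0.351]
force: [0.1, 0.5, -1.6]
width: 16.6
```

Request:
{"name": "servo_tool", "arguments": {
  "rows": [
    {"dx": 0,"dy": 0,"dz": 0,"wx": 0,"wy": 0,"wz": 0,"fingers": 1},
    {"dx": 0,"dy": 0,"dz": 0,"wx": 0,"wy": 0,"wz": 0,"fingers": 1}
  ]
}}

```text
clock: 13.25
eef_pos: [605.0, 192.3, 241.1]
tool_rot: [-1.521, 1.569, -2.795]
force: [0.2, -0.9, -0.7]
width: 16.5
```

```bash
python3 v.py 10
```

```text
13.25 [605.  192.3 241.1] z0 87.3 [ 0.15 -0.86 -0.69] [-0.    0.03  0.01] 16.5
```

View pics/c10.png

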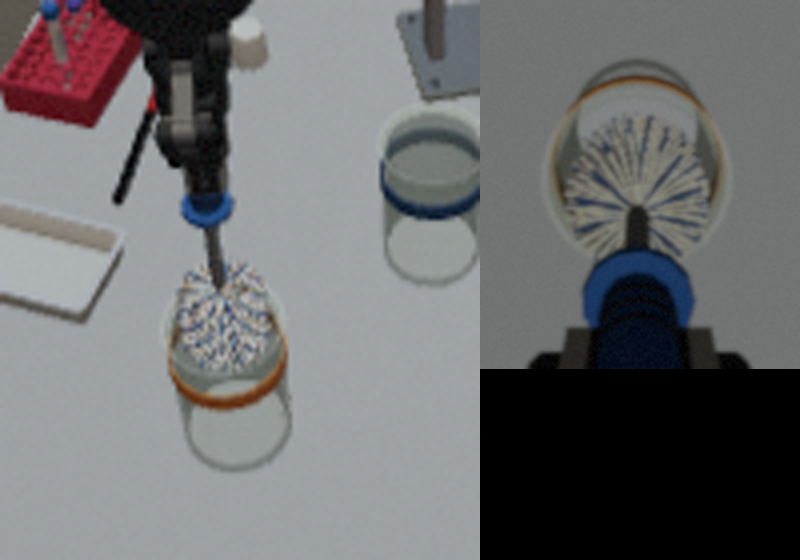

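Stroke 1 is done: lower end at 87 mm, so 37 of the 60 mm bristle head is out, and the beaker hasn't moved. On to stroke 2.

Request:
{"name": "servo_tool", "arguments": {
  "rows": [
    {"dx": 0.012,"dy": 0,"dz": 0,"wx": 0,"wy": 0,"wz": 0,"fingers": 1},
    {"dx": 0.025,"dy": 0,"dz": 0,"wx": 0,"wy": 0,"wz": 0,"fingers": 1},
    {"dx": 0.03,"dy": 0,"dz": 0,"wx": 0,"wy": 0,"wz": 0,"fingers": 1},
    {"dx": 0.025,"dy": 0,"dz": 0,"wx": 0,"wy": 0,"wz": 0,"fingers": 1},
    {"dx": 0.01,"dy": 0,"dz": 0,"wx": 0,"wy": 0,"wz": 0,"fingers": 1}
  ]
}}

```text
clock: 13.98
eef_pos: [604.5, 192.1, 163.5]
tool_rot: [-1.527, 1.568, -2.801]
force: [0.2, 0.3, -1.1]
width: 16.7
```

Request:
{"name": "servo_tool", "arguments": {
  "rows": [
    {"dx": 0.005,"dy": 0,"dz": 0,"wx": 0,"wy": 0,"wz": 0,"fingers": 1},
    {"dx": 0.003,"dy": 0,"dz": 0,"wx": 0,"wy": 0,"wz": 0,"fingers": 1},
    {"dx": 0.002,"dy": 0,"dz": 0,"wx": 0,"wy": 0,"wz": 0,"fingers": 1},
    {"dx": 0,"dy": 0,"dz": 0,"wx": 0,"wy": 0,"wz": 0,"fingers": 1}
  ]
}}

```text
clock: 14.48
eef_pos: [606.0, 192.6, 158.7]
tool_rot: [1.601, 1.57, 0.327]
force: [0.6, -0.0, 1.0]
width: 16.6
```

Request:
{"name": "servo_tool", "arguments": {
  "rows": [
    {"dx": 0.0005,"dy": 0,"dz": 0,"wx": 0,"wy": 0,"wz": 0,"fingers": 1},
    {"dx": 0,"dy": 0,"dz": 0,"wx": 0,"wy": 0,"wz": 0,"fingers": 1}
  ]
}}

```text
clock: 14.72
eef_pos: [606.2, 192.7, 158.6]
tool_rot: [1.597, 1.569, 0.323]
force: [-0.6, 0.4, 6.8]
width: 16.5
```

Request:
{"name": "servo_tool", "arguments": {
  "rows": [
    {"dx": -0.0155,"dy": 0,"dz": 0,"wx": 0,"wy": 0,"wz": 0,"fingers": 1},
    {"dx": -0.03,"dy": 0,"dz": 0,"wx": 0,"wy": 0,"wz": 0,"fingers": 1},
    {"dx": -0.03,"dy": 0,"dz": 0,"wx": 0,"wy": 0,"wz": 0,"fingers": 1},
    {"dx": -0.025,"dy": 0,"dz": 0,"wx": 0,"wy": 0,"wz": 0,"fingers": 1},
    {"dx": -0.012,"dy": 0,"dz": 0,"wx": 0,"wy": 0,"wz": 0,"fingers": 1}
  ]
}}

```text
clock: 15.35
eef_pos: [605.9, 192.6, 243.3]
tool_rot: [1.628, 1.569, 0.354]
force: [-0.1, 0.4, -2.5]
width: 16.8
```

Request:
{"name": "servo_tool", "arguments": {
  "rows": [
    {"dx": 0,"dy": 0,"dz": 0,"wx": 0,"wy": 0,"wz": 0,"fingers": 1},
    {"dx": 0,"dy": 0,"dz": 0,"wx": 0,"wy": 0,"wz": 0,"fingers": 1}
  ]
}}

```text
clock: 15.6
eef_pos: [605.0, 192.2, 241.1]
tool_rot: [-1.505, 1.569, -2.779]
force: [-0.7, -0.3, -1.3]
width: 16.3
```

Request:
{"name": "servo_tool", "arguments": {
  "rows": [
    {"dx": 0.012,"dy": 0,"dz": 0,"wx": 0,"wy": 0,"wz": 0,"fingers": 1},
    {"dx": 0.025,"dy": 0,"dz": 0,"wx": 0,"wy": 0,"wz": 0,"fingers": 1},
    {"dx": 0.03,"dy": 0,"dz": 0,"wx": 0,"wy": 0,"wz": 0,"fingers": 1},
    {"dx": 0.025,"dy": 0,"dz": 0,"wx": 0,"wy": 0,"wz": 0,"fingers": 1},
    {"dx": 0.01,"dy": 0,"dz": 0,"wx": 0,"wy": 0,"wz": 0,"fingers": 1}
  ]
}}

```text
clock: 16.23
eef_pos: [604.3, 192.0, 163.2]
tool_rot: [-1.522, 1.567, -2.796]
force: [0.1, -0.1, -0.9]
width: 16.5
```

Request:
{"name": "servo_tool", "arguments": {
  "rows": [
    {"dx": 0.005,"dy": 0,"dz": 0,"wx": 0,"wy": 0,"wz": 0,"fingers": 1},
    {"dx": 0.003,"dy": 0,"dz": 0,"wx": 0,"wy": 0,"wz": 0,"fingers": 1},
    {"dx": 0.0025,"dy": 0,"dz": 0,"wx": 0,"wy": 0,"wz": 0,"fingers": 1},
    {"dx": 0,"dy": 0,"dz": 0,"wx": 0,"wy": 0,"wz": 0,"fingers": 1},
    {"dx": 0,"dy": 0,"dz": 0,"wx": 0,"wy": 0,"wz": 0,"fingers": 1}
  ]
}}

```text
clock: 16.85
eef_pos: [606.1, 192.7, 158.6]
tool_rot: [1.592, 1.569, 0.318]
force: [-0.4, -1.3, 5.6]
width: 16.3
```

```bash
python3 v.py 11
```

```text
16.85 [606.1 192.7 158.6] z0 4.7 [-0.44 -1.28  5.58] [-0.08  0.21 -0.02] 16.3
```

View pics/c11.png

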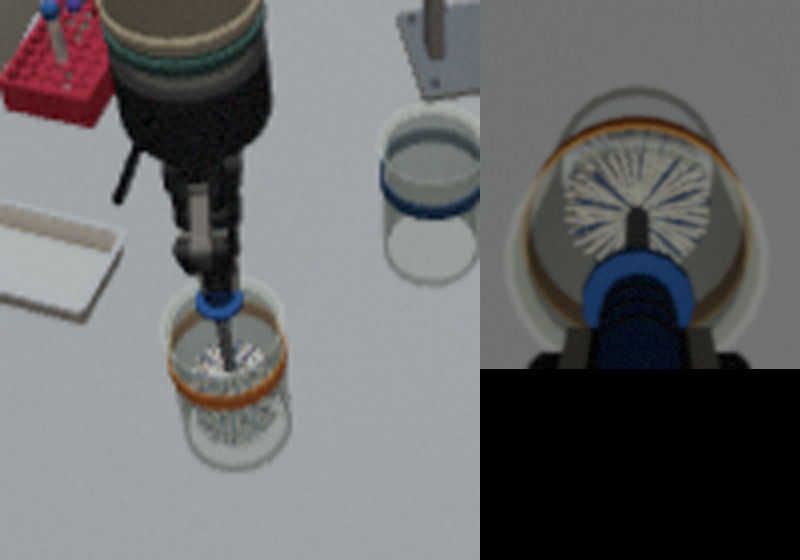

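Third bottom reached at about 6 N, and the beaker is still in place. Going up and clear of the mouth, then back toward the stand.

Request:
{"name": "servo_tool", "arguments": {
  "rows": [
    {"dx": -0.0155,"dy": 0,"dz": 0,"wx": 0,"wy": 0,"wz": 0,"fingers": 1},
    {"dx": -0.03,"dy": 0,"dz": 0,"wx": 0,"wy": 0,"wz": 0,"fingers": 1},
    {"dx": -0.03,"dy": 0,"dz": 0,"wx": 0,"wy": 0,"wz": 0,"fingers": 1},
    {"dx": -0.03,"dy": 0,"dz": 0,"wx": 0,"wy": 0,"wz": 0,"fingers": 1},
    {"dx": -0.03,"dy": 0,"dz": 0,"wx": 0,"wy": 0,"wz": 0,"fingers": 1}
  ]
}}

```text
clock: 17.58
eef_pos: [605.3, 192.4, 260.1]
tool_rot: [-1.577, 1.57, -2.851]
force: [-0.3, 0.4, -1.3]
width: 16.5
```

Request:
{"name": "servo_tool", "arguments": {
  "rows": [
    {"dx": -0.03,"dy": 0,"dz": 0,"wx": 0,"wy": 0,"wz": 0,"fingers": 1},
    {"dx": -0.03,"dy": 0,"dz": 0,"wx": 0,"wy": 0,"wz": 0,"fingers": 1},
    {"dx": -0.01,"dy": 0,"dz": 0,"wx": 0,"wy": 0,"wz": 0,"fingers": 1},
    {"dx": 0,"dy": 0,"dz": 0,"wx": 0,"wy": 0,"wz": 0,"fingers": 1}
  ]
}}

```text
clock: 18.08
eef_pos: [605.5, 192.4, 311.8]
tool_rot: [1.507, 1.571, 0.233]
force: [0.2, -0.5, -1.7]
width: 16.8
```

Request:
{"name": "servo_tool", "arguments": {
  "rows": [
    {"dx": 0,"dy": -0.02,"dz": 0.025,"wx": 0,"wy": 0,"wz": 0,"fingers": 1},
    {"dx": 0,"dy": -0.04,"dz": 0.05,"wx": 0,"wy": 0,"wz": 0,"fingers": 1},
    {"dx": 0,"dy": -0.045,"dz": 0.057,"wx": 0,"wy": 0,"wz": 0,"fingers": 1},
    {"dx": 0,"dy": -0.045,"dz": 0.057,"wx": 0,"wy": 0,"wz": 0,"fingers": 1},
    {"dx": 0,"dy": -0.045,"dz": 0.057,"wx": 0,"wy": 0,"wz": 0,"fingers": 1}
  ]
}}

```text
clock: 18.7
eef_pos: [518.1, -28.3, 310.6]
tool_rot: [-1.814, 1.569, -3.088]
force: [0.1, -0.5, -0.4]
width: 16.5
```

Request:
{"name": "servo_tool", "arguments": {
  "rows": [
    {"dx": 0,"dy": -0.045,"dz": 0.057,"wx": 0,"wy": 0,"wz": 0,"fingers": 1},
    {"dx": 0,"dy": -0.045,"dz": 0.057,"wx": 0,"wy": 0,"wz": 0,"fingers": 1},
    {"dx": 0,"dy": -0.045,"dz": 0.057,"wx": 0,"wy": 0,"wz": 0,"fingers": 1},
    {"dx": 0,"dy": -0.03,"dz": 0.036,"wx": 0,"wy": 0,"wz": 0,"fingers": 1},
    {"dx": 0,"dy": -0.0113,"dz": 0.013,"wx": 0,"wy": 0,"wz": 0,"fingers": 1}
  ]
}}

```text
clock: 19.32
eef_pos: [439.7, -225.1, 310.8]
tool_rot: [-1.96, 1.569, 3.045]
force: [0.2, 0.8, -0.9]
width: 16.4
```

Request:
{"name": "servo_tool", "arguments": {
  "rows": [
    {"dx": 0,"dy": 0,"dz": 0,"wx": 0,"wy": 0,"wz": 0,"fingers": 1},
    {"dx": 0,"dy": 0,"dz": 0,"wx": 0,"wy": 0,"wz": 0,"fingers": 1},
    {"dx": 0,"dy": 0,"dz": 0,"wx": 0,"wy": 0,"wz": 0,"fingers": 1}
  ]
}}

```text
clock: 19.7
eef_pos: [442.2, -221.6, 311.6]
tool_rot: [2.594, 1.57, 1.322]
force: [0.2, 0.4, -0.7]
width: 16.6
```

Run:
```python
from h import *
s,R=T();print(s['clock'],s['eef_pos'],s['force'],s['width'],R.round(4).tolist())
print(togo((439.7,-224.3,195.8)))
save('side','s12.png');save('wrist','w12.png')
im=cv2.imread('pics/s12.png');a=cv2.resize(im[80:320,230:430],(500,600),interpolation=cv2.INTER_CUBIC);cv2.imwrite('pics/s12z.png',a)
```

```text
19.7 [ 442.18962017 -221.59070586  311.62905202] [ 0.16773867  0.4487313  -0.70844903] 16.633738366122785 [[0.0002, 0.9555, 0.2951], [0.0007, 0.2951, -0.9555], [-1.0, 0.0004, -0.0006]]
(array([115.8,  -3.2,   1.9]), array([ 0.1544, -0.0043,  0.0026]))
```

View pics/s12z.png

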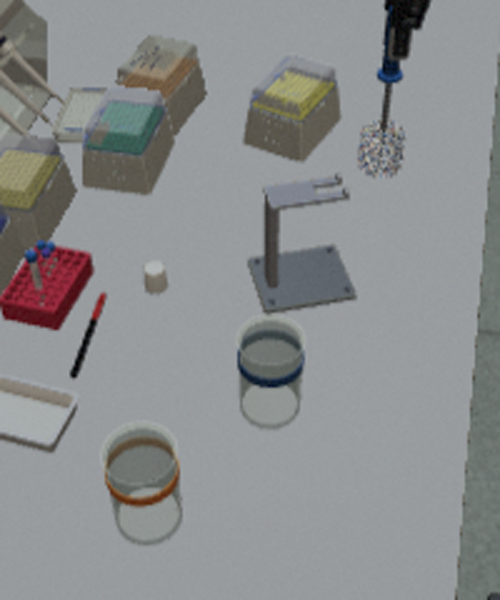

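View pics/w12.png

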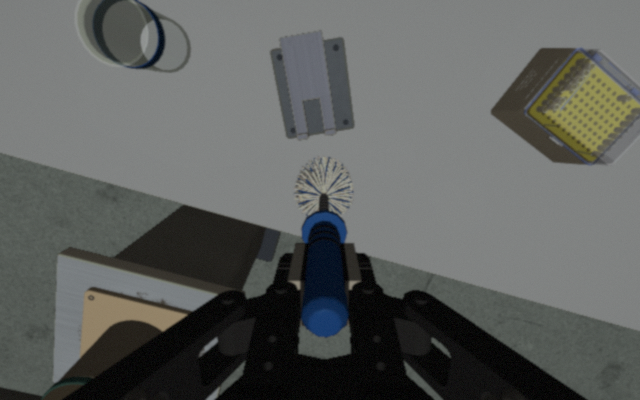

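All three strokes are done, and both beakers stand where they were. The empty fork shows clearly in the wrist view, with the slot from (311,98) to the tips at (303,134) and (331,131). I'll lower to the entry height.

Request:
{"name": "servo_tool", "arguments": {
  "rows": [
    {"dx": 0.03,"dy": -0.0043,"dz": 0.0026,"wx": 0,"wy": 0,"wz": 0,"fingers": 1},
    {"dx": 0.05,"dy": 0,"dz": 0,"wx": 0,"wy": 0,"wz": 0,"fingers": 1},
    {"dx": 0.05,"dy": 0,"dz": 0,"wx": 0,"wy": 0,"wz": 0,"fingers": 1},
    {"dx": 0.0244,"dy": 0,"dz": 0,"wx": 0,"wy": 0,"wz": 0,"fingers": 1},
    {"dx": 0,"dy": 0,"dz": 0,"wx": 0,"wy": 0,"wz": 0,"fingers": 1}
  ]
}}

```text
clock: 20.42
eef_pos: [438.3, -225.2, 194.8]
tool_rot: [-2.354, 1.568, 2.655]
force: [0.2, 0.2, -0.2]
width: 16.2
```

Request:
{"name": "servo_tool", "arguments": {
  "rows": [
    {"dx": 0,"dy": 0,"dz": 0,"wx": 0,"wy": 0,"wz": 0,"fingers": 1},
    {"dx": 0,"dy": 0,"dz": 0,"wx": 0,"wy": 0,"wz": 0,"fingers": 1},
    {"dx": 0,"dy": 0,"dz": 0,"wx": 0,"wy": 0,"wz": 0,"fingers": 1}
  ]
}}

```text
clock: 20.8
eef_pos: [439.4, -226.1, 196.7]
tool_rot: [0.846, 1.569, -0.428]
force: [-0.7, 0.3, -1.4]
width: 17.0
```

Run:
```python
from h import *
s,R=T();print(s['clock'],s['eef_pos'],s['force'],s['width'],R.round(4).tolist())
save('side','s13.png');save('wrist','w13.png')
im=cv2.imread('pics/w13.png');a=cv2.resize(im[20:250,250:400],None,fx=2.6,fy=2.6,interpolation=cv2.INTER_CUBIC);cv2.imwrite('pics/w13z.png',a)
im=cv2.imread('pics/s13.png');a=cv2.resize(im[110:220,320:420],None,fx=5,fy=5,interpolation=cv2.INTER_CUBIC);cv2.imwrite('pics/s13z.png',a)
```

```text
20.8 [ 439.38866604 -226.14897112  196.6623565 ] [-0.71067625  0.27532    -1.4426777 ] 17.03735811551382 [[0.0014, 0.9563, 0.2925], [-0.0007, 0.2925, -0.9563], [-1.0, 0.0012, 0.0011]]
```

View pics/w13z.png

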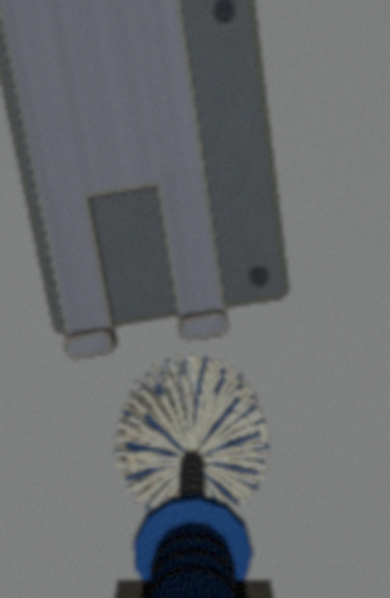

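View pics/s13z.png

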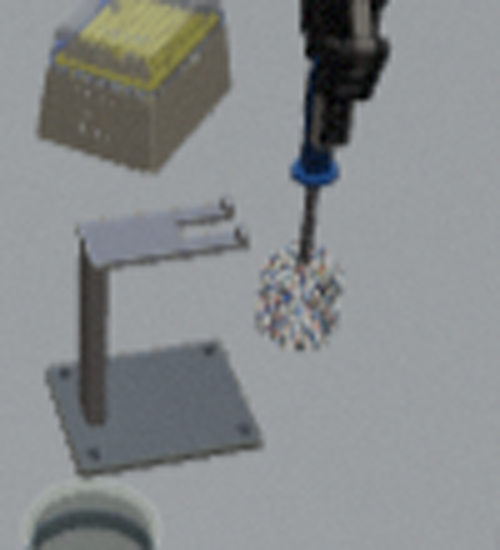

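Run:
```python
from h import *
s,R=T();e=s['eef_pos'];z0=e[2]-153.7
q=lambda x,y:np.array([x/2.6+250-.3,y/2.6+20-.3])
P={k:atz('wrist',q(*v),145)[:2] for k,v in dict(el=(90,198),er=(158,186),ml=(110,326),mr=(178,310)).items()}
for k in P:print(k,P[k].round(1))
print('w',np.linalg.norm(P['el']-P['er']),np.linalg.norm(P['ml']-P['mr']))
E_=(P['el']+P['er'])/2;M=(P['ml']+P['mr'])/2;u=(E_-M)/np.linalg.norm(E_-M);print('end',E_,'len',np.linalg.norm(E_-M),'yaw',np.degrees(np.arctan2(u[1],u[0])))
for yaw in (np.arctan2(u[1],u[0]),np.radians(25.5)):
  u=np.array([np.cos(yaw),np.sin(yaw)]);seat=E_-10*u
  print('seat',seat)
st=atz('wrist',q(192,456),z0+60);co=atz('wrist',q(194.5,553),z0+130);print('stem',st,'collar',co)
qs=lambda x,y:np.array([x/5+320-.4,y/5+110-.4])
print('side collar',atz('side',qs(315,172),z0+127.5),'stemlow',atz('side',qs(305,258),z0+60))
# side slot end corners
for n,p in [('el',(178,222)),('er',(183,239)),('tips top',(227,203)),('tip2',(241,230))]: print(n,atz('side',qs(*p),145 if n[0]=='e' else 151))
```

```text
el [ 511.1 -178.9]
er [ 518.2 -193.3]
ml [ 483.8 -191.1]
mr [ 492.3 -205.9]
w 16.097731445583264 17.11145686066875
end [ 514.64845215 -186.11657216] len 29.352932893059787 yaw 24.99938571677299
seat [ 505.58532897 -190.34265761]
seat [ 505.62259931 -190.42168312]
stem [ 444.83452427 -223.97274624  102.68405727] collar [ 443.84432232 -224.92532527  172.68405727]
side collar [ 442.3957786  -227.56671507  170.18405727] stemlow [ 442.38052775 -232.05134083  102.68405727]
el [ 516.61630424 -195.58191197  145.        ]
er [ 510.86366594 -180.32791588  145.        ]
tips top [ 490.56111161 -212.21975194  151.        ]
tip2 [ 478.46354631 -188.45202278  151.        ]
```

Wrist and side agree: the seat is 70–71 mm ahead along yaw 25°, and the brush is about 5.3 mm off the slot line. I'll align and advance partway.

Request:
{"name": "servo_tool", "arguments": {
  "rows": [
    {"dx": 0,"dy": -0.001,"dz": -0.007,"wx": 0,"wy": 0,"wz": 0,"fingers": 1},
    {"dx": 0,"dy": 0.0198,"dz": -0.0028,"wx": 0,"wy": 0,"wz": 0,"fingers": 1},
    {"dx": 0,"dy": 0.0198,"dz": -0.0028,"wx": 0,"wy": 0,"wz": 0,"fingers": 1},
    {"dx": 0,"dy": 0,"dz": 0,"wx": 0,"wy": 0,"wz": 0,"fingers": 1},
    {"dx": 0,"dy": 0,"dz": 0,"wx": 0,"wy": 0,"wz": 0,"fingers": 1}
  ]
}}

```text
clock: 21.52
eef_pos: [463.7, -208.4, 195.7]
tool_rot: [-1.865, 1.57, -3.139]
force: [-1.0, -0.6, -2.0]
width: 16.9
```

```bash
cat > v2.py <<'E'
import sys
from h import *
n=sys.argv[1]
s,R=T();print(s['clock'],s['eef_pos'].round(1),s['force'].round(2),s['torque'].round(2),round(s['width'],1))
save('side',f's{n}.png');save('wrist',f'w{n}.png')
im=cv2.imread(f'pics/w{n}.png');a=cv2.resize(im[20:250,250:400],None,fx=2.6,fy=2.6,interpolation=cv2.INTER_CUBIC)
im=cv2.imread(f'pics/s{n}.png');b=cv2.resize(im[110:220,330:410],(400,550),interpolation=cv2.INTER_CUBIC)
b=np.vstack([b,np.zeros((a.shape[0]-550,400,3),np.uint8)])
cv2.imwrite(f'pics/c{n}.png',np.hstack([a,b]))
E
python3 v2.py 14
```

```text
21.525 [ 463.7 -208.4  195.7] [-0.97 -0.63 -2.04] [-0.01  0.    0.02] 16.9
```

View pics/c14.png

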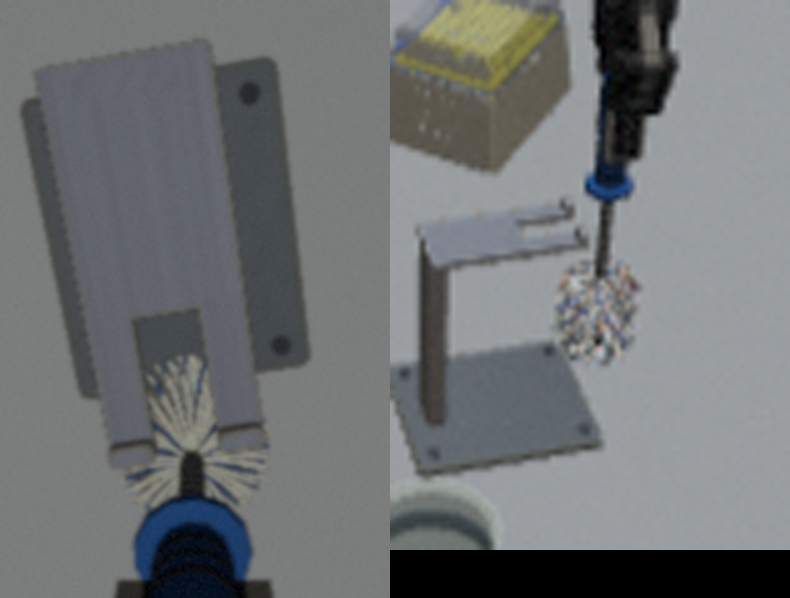

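Run:
```python
from h import *
s,R=T();e=s['eef_pos'];z0=e[2]-153.7
q=lambda x,y:np.array([x/2.6+250-.3,y/2.6+20-.3])
A=lambda p,z=145:atz('wrist',q(*p),z)[:2]
E_=(A((133,321))+A((201,309)))/2
u=np.array([np.cos(np.radians(25.3)),np.sin(np.radians(25.3))]);seat=E_-10*u;n=np.array([-u[1],u[0]])
st=atz('wrist',q(192,456),z0+60)[:2];co=atz('wrist',q(194.5,553),z0+130)[:2]
for b in (st,co): d=seat-b;print('seat',seat,'brush',b,'along',d@u,'perp',d@n)
qs=lambda x,y:np.array([(x-390)/5+330-.4,y/5+110-.4])
E2=(atz('side',qs(516,222),145)+atz('side',qs(521,240),145))[:2]/2
b=atz('side',qs(610,187),z0+127.5)[:2];d=E2-10*u-b;print('side',E2-10*u,b,d@u,d@n)
```

```text
seat [ 505.57761913 -190.58661194] brush [ 468.89872527 -206.56834273] along 39.99066620036203 perp -1.2262097848892957
seat [ 505.57761913 -190.58661194] brush [ 468.01738419 -207.54287938] along 41.20394718805003 perp -0.7217962494677028
side [ 505.75768424 -191.50717578] [ 465.94165921 -208.11382264] 43.093954546807225 -2.001911754358872
```

Request:
{"name": "servo_tool", "arguments": {
  "rows": [
    {"dx": 0,"dy": 0.0002,"dz": 0.0016,"wx": 0,"wy": 0,"wz": 0,"fingers": 1},
    {"dx": 0,"dy": 0.014,"dz": -0.002,"wx": 0,"wy": 0,"wz": 0,"fingers": 1},
    {"dx": 0,"dy": 0.014,"dz": -0.002,"wx": 0,"wy": 0,"wz": 0,"fingers": 1},
    {"dx": 0,"dy": 0,"dz": 0,"wx": 0,"wy": 0,"wz": 0,"fingers": 1}
  ]
}}

```text
clock: 22.12
eef_pos: [484.9, -199.6, 195.9]
tool_rot: [1.581, 1.57, 0.309]
force: [-0.3, -0.6, -0.9]
width: 16.8
```

Request:
{"name": "servo_tool", "arguments": {
  "rows": [
    {"dx": 0,"dy": 0.014,"dz": -0.002,"wx": 0,"wy": 0,"wz": 0,"fingers": 1},
    {"dx": 0,"dy": 0.0121,"dz": -0.0017,"wx": 0,"wy": 0,"wz": 0,"fingers": 1},
    {"dx": 0,"dy": 0,"dz": 0,"wx": 0,"wy": 0,"wz": 0,"fingers": 1},
    {"dx": 0,"dy": 0,"dz": 0,"wx": 0,"wy": 0,"wz": 0,"fingers": 1}
  ]
}}

```text
clock: 22.62
eef_pos: [501.2, -192.3, 195.8]
tool_rot: [-1.78, 1.57, -3.054]
force: [-0.8, -0.0, -0.1]
width: 16.8
```

```bash
python3 v2.py 15
```

```text
22.625 [ 501.2 -192.3  195.8] [-0.8  -0.04 -0.12] [ 0.04 -0.04 -0.  ] 16.8
```

View pics/c15.png

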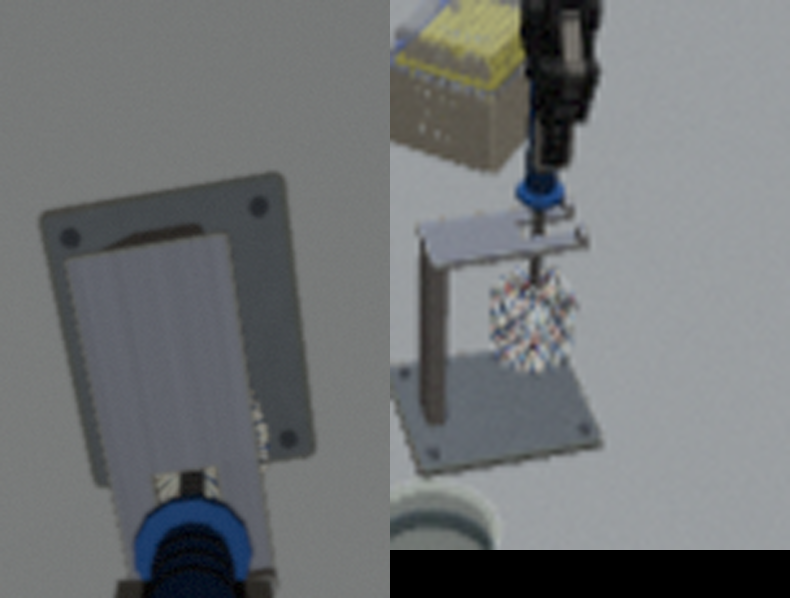

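The stem is in the slot at the seat with no side force, and the collar is about 22 mm above the fork. Lowering.

Request:
{"name": "servo_tool", "arguments": {
  "rows": [
    {"dx": 0.01,"dy": 0,"dz": 0,"wx": 0,"wy": 0,"wz": 0,"fingers": 1},
    {"dx": 0.01,"dy": 0,"dz": 0,"wx": 0,"wy": 0,"wz": 0,"fingers": 1},
    {"dx": 0.005,"dy": 0,"dz": 0,"wx": 0,"wy": 0,"wz": 0,"fingers": 1},
    {"dx": 0.0025,"dy": 0,"dz": 0,"wx": 0,"wy": 0,"wz": 0,"fingers": 1},
    {"dx": 0,"dy": 0,"dz": 0,"wx": 0,"wy": 0,"wz": 0,"fingers": 1}
  ]
}}

```text
clock: 23.35
eef_pos: [501.4, -192.1, 175.1]
tool_rot: [-2.4, 1.571, 2.609]
force: [-0.7, 0.1, -1.2]
width: 16.9
```

Request:
{"name": "servo_tool", "arguments": {
  "rows": [
    {"dx": 0.0013,"dy": 0,"dz": 0,"wx": 0,"wy": 0,"wz": 0,"fingers": 1},
    {"dx": 0,"dy": 0,"dz": 0,"wx": 0,"wy": 0,"wz": 0,"fingers": 1},
    {"dx": 0,"dy": 0,"dz": 0,"wx": 0,"wy": 0,"wz": 0,"fingers": 1}
  ]
}}

```text
clock: 23.72
eef_pos: [501.5, -192.2, 174.4]
tool_rot: [0.935, 1.571, -0.339]
force: [-0.2, 0.2, -1.0]
width: 16.9
```

```bash
python3 v2.py 16
```

```text
23.725 [ 501.5 -192.2  174.4] [-0.18  0.22 -0.96] [ 0.03  0.02 -0.07] 16.9
```

View pics/c16.png

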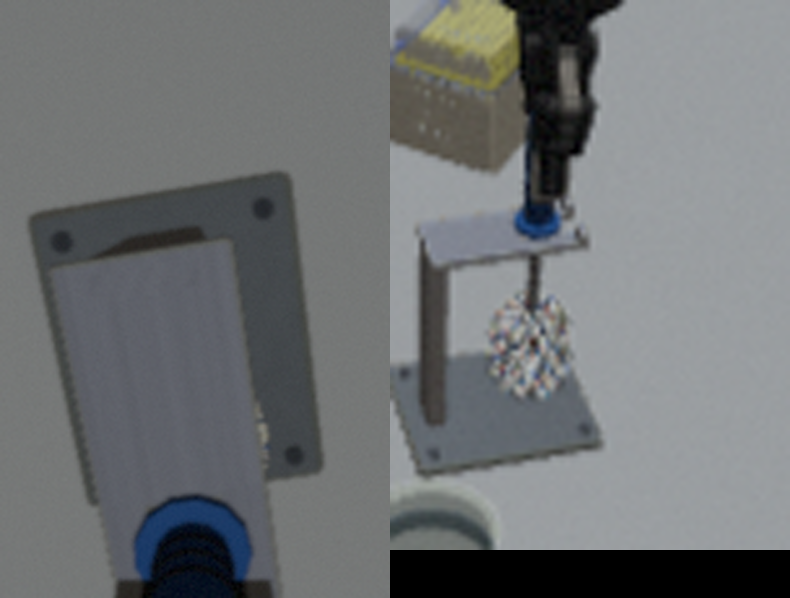

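Request:
{"name": "servo_tool", "arguments": {
  "rows": [
    {"dx": 0.001,"dy": 0,"dz": 0,"wx": 0,"wy": 0,"wz": 0,"fingers": 1},
    {"dx": 0.0005,"dy": 0,"dz": 0,"wx": 0,"wy": 0,"wz": 0,"fingers": 1},
    {"dx": 0,"dy": 0,"dz": 0,"wx": 0,"wy": 0,"wz": 0,"fingers": 1},
    {"dx": 0,"dy": 0,"dz": 0,"wx": 0,"wy": 0,"wz": 0,"fingers": 1}
  ]
}}

```text
clock: 24.32
eef_pos: [501.6, -192.2, 173.8]
tool_rot: [0.955, 1.57, -0.319]
force: [-1.5, -0.4, 4.8]
width: 16.9
```

Contact at about 5–6 N, so the collar is seated. Opening gradually.

Request:
{"name": "servo_tool", "arguments": {
  "rows": [
    {"dx": 0,"dy": 0,"dz": 0,"wx": 0,"wy": 0,"wz": 0,"fingers": 0.7},
    {"dx": 0,"dy": 0,"dz": 0,"wx": 0,"wy": 0,"wz": 0,"fingers": 0.5},
    {"dx": 0,"dy": 0,"dz": 0,"wx": 0,"wy": 0,"wz": 0,"fingers": 0.3},
    {"dx": 0,"dy": 0,"dz": 0,"wx": 0,"wy": 0,"wz": 0,"fingers": 0},
    {"dx": 0,"dy": 0,"dz": 0,"wx": 0,"wy": 0,"wz": 0,"fingers": 0}
  ]
}}

```text
clock: 24.95
eef_pos: [501.5, -192.2, 173.2]
tool_rot: [2.735, 1.571, 1.461]
force: [0.3, -0.6, -0.4]
width: 85.0
```

Request:
{"name": "servo_tool", "arguments": {
  "rows": [
    {"dx": 0,"dy": 0,"dz": 0,"wx": 0,"wy": 0,"wz": 0,"fingers": 0},
    {"dx": 0,"dy": 0,"dz": 0,"wx": 0,"wy": 0,"wz": 0,"fingers": 0}
  ]
}}

```text
clock: 25.2
eef_pos: [501.5, -192.2, 173.2]
tool_rot: [1.348, 1.571, 0.074]
force: [-0.2, 0.1, 1.3]
width: 85.1
```

```bash
python3 v2.py 17
```

```text
25.2 [ 501.5 -192.2  173.2] [-0.21  0.14  1.26] [-0.05 -0.04  0.03] 85.1
```

View pics/w17.png

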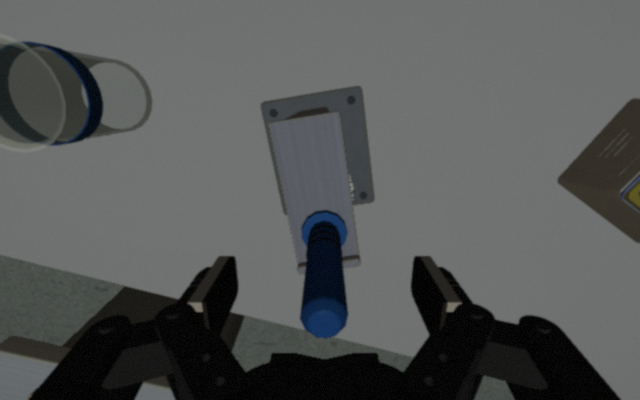

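The brush hangs upright, and the open fingers stand clear on both sides. Retreating straight up.

Request:
{"name": "servo_tool", "arguments": {
  "rows": [
    {"dx": -0.02,"dy": 0,"dz": 0,"wx": 0,"wy": 0,"wz": 0,"fingers": 0},
    {"dx": -0.04,"dy": 0,"dz": 0,"wx": 0,"wy": 0,"wz": 0,"fingers": 0},
    {"dx": -0.06,"dy": 0,"dz": 0,"wx": 0,"wy": 0,"wz": 0,"fingers": 0},
    {"dx": -0.05,"dy": 0,"dz": 0,"wx": 0,"wy": 0,"wz": 0,"fingers": 0},
    {"dx": -0.02,"dy": -0.03,"dz": 0,"wx": 0,"wy": 0,"wz": 0,"fingers": 0}
  ]
}}

```text
clock: 25.92
eef_pos: [482.1, -198.5, 319.2]
tool_rot: [1.047, 1.564, -0.225]
force: [-1.6, 0.1, -0.4]
width: 85.5
```

Request:
{"name": "servo_tool", "arguments": {
  "rows": [
    {"dx": 0,"dy": -0.05,"dz": 0,"wx": 0,"wy": 0,"wz": 0,"fingers": 0},
    {"dx": 0,"dy": 0,"dz": 0,"wx": 0,"wy": 0,"wz": 0,"fingers": 0},
    {"dx": 0,"dy": 0,"dz": 0,"wx": 0,"wy": 0,"wz": 0,"fingers": 0},
    {"dx": 0,"dy": 0,"dz": 0,"wx": 0,"wy": 0,"wz": 0,"fingers": 0},
    {"dx": 0,"dy": 0,"dz": 0,"wx": 0,"wy": 0,"wz": 0,"fingers": 0}
  ]
}}

```text
clock: 26.55
eef_pos: [444.7, -209.4, 315.6]
tool_rot: [2.765, 1.571, 1.492]
force: [-0.2, 0.5, -0.0]
width: 85.4
```

Run:
```python
from h import *
s,R=T();print(s['clock'],s['eef_pos'].round(1),s['force'].round(2),round(s['width'],1))
save('side','s18.png');save('wrist','w18.png')
im=cv2.imread('pics/s18.png');a=cv2.resize(im[110:310,250:420],(510,600),interpolation=cv2.INTER_CUBIC);cv2.imwrite('pics/s18z.png',a)
for l in ['brush_collar','stand_seat']:
  for c in ['side','wrist']:
    r=ctrl.mark_of(l,c);print(l,c,[(np.round(x['point'],1).tolist(),round(x['conf'],2)) for x in r[:1]],proj(c,(506,-191.5,145)).round(1))
r=ctrl.search_frame('beaker_orange','side');print([(np.round(x['extent'],1).tolist(),round(x['conf'],2)) for x in r[:1]])
```

```text
26.55 [ 444.7 -209.4  315.6] [-0.22  0.48 -0.02] 85.4
brush_collar side [] [358.5 155.3]
brush_collar wrist [([323.3, 117.5], 0.75)] [324.9 115.9]
stand_seat side [([360.5, 154.7], 0.56)] [358.5 155.3]
stand_seat wrist [([324.9, 118.5], 0.84)] [324.8 115.8]
[([288.6, 274.7, 34.0, 49.2], 0.91)]
```

View pics/s18z.png

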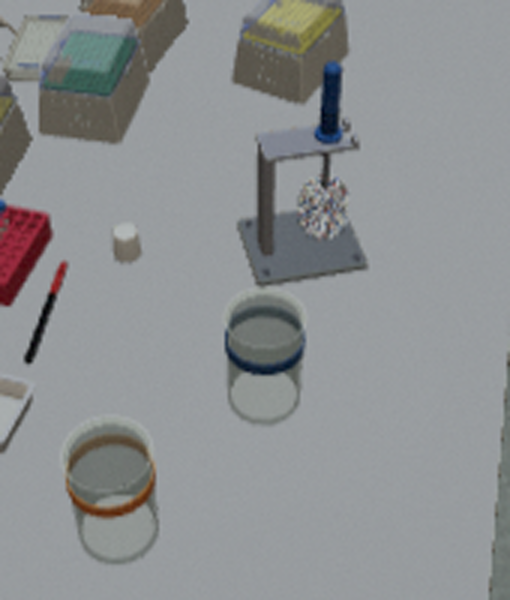

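View pics/w18.png

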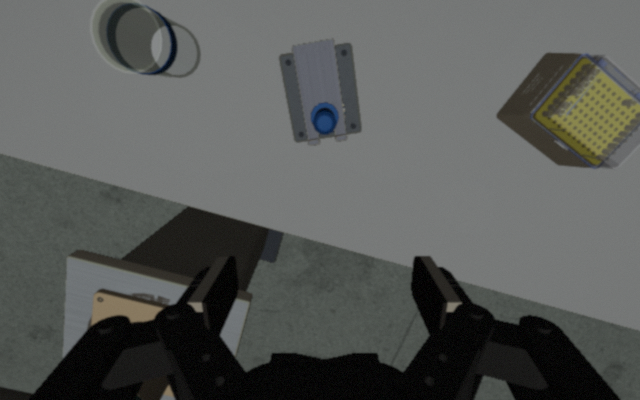

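The side view matches the start picture: brush hanging in the fork, both beakers at the same pixels, and the gripper clear. Handing in.

```bash
python3 -c "
from cell import ctrl
print(ctrl.finish_job())"
```

```text
the job is handed in; nothing more can be done
None
```

The brushing is done and handed in at about 26.7 s. I took the brush from the fork and gave the orange-banded beaker three strokes. Each went down until I felt the bottom, at roughly 4–8 N, and back up with at least 37 of the 60 mm bristle head out of the mouth. I then hung the brush back in the stand.

**Last checks:**
- In the side view, the brush hangs upright with its collar on the prongs, and both beakers are at the same pixels as at the start.
- The wrist view puts the collar within about 2 px of the seat, and the gripper is open, clear and touching nothing.

**Checks that failed or disagreed:**
- The network did not find the collar in the last side picture, so I relied on viewing the picture itself there.
- The side and wrist cameras differed by about 2–3 mm on the brush position. I aligned on their relative measurements and saw no side contact force.
- In strokes 2 and 3 I did not take a picture at every turning point, so the stroke heights there come from the measured tool pose.

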